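# Load the feed track of a bamboo boring machine

## Task

Load the two pale bamboo blanks into the boring machine's feed track: draw the sprung pusher back by its red ball handle and park the handle in the side notch of its gate, let go of it, and lay both blanks crosswise in the track, side by side. Then take the handle out of the notch and ease the pusher forward by hand, never letting it snap, until it holds both blanks against the end stop with the handle upright, and let go. Feel for the end of the gate's slot and for the notch without straining the handle against the gate, do not force the blanks, and leave everything else on the bench where it is.

Things in the scene. Friction and masses are not known exactly. Their poses are not given: they have to be found in the camera images.
- magazine: Green steel bed of the boring machine with feed track and drill, fixed to the bench. Origin on the bench top, z up; y runs along the track towards end stop and drill, x across it towards the grey motor, away from the robot. (Positions below: its frame, mm.) Chuck and 80 dia motor at y 135, x 90 to 290, top z 117. Behind the track, y -40 to -260, stands the pusher's spring housing.
- rails (a point): Middle of the track, at x 0, y 75, z 35: level with the tops of its two steel rails (each 14 wide, an open gap 56 wide between them, down to the bed at z 8). Side walls: inner faces at x -47 and 47, top z 60, then small flared lips out to x +-58, z 70. Open on top, free from y -40 to the end stop at y 150.
- stop (a point): On the face of the steel end stop that the blanks are pressed on, at x 0, y 150, z 50. The stop plate is 10 thick and reaches up to z 73.
- gate (a point): In the steel gate plate's upper face (z 72, x -43 to 27) at x 0, y -180. The gate: a slot 12 wide along x 0 with a side notch 15 long on the -x (robot's) side. The half plate with notch and slot end is set anywhere up to 16 mm either way along y, not measured, to be felt. From the slot's end the handle comes forward 7 to 14 mm to be in the notch; at 14 it hangs on the notch's front edge.
- follower (a joint): How far the sprung pusher is drawn back (to -y), m. 0: track empty, as at the start; 0.114 to 0.146 (middle 0.130) hanging parked in the notch; 0.128 to 0.160 on the slot's end; 0.040 pressing two blanks on the stop. Spring: 4 N forward at 0, 25 N/m more, about 7.2 N parked. It moves about 0.3 kg with little damping: let go, it snaps at over 0.5 m/s.
- face (a point): Centre of the pusher's front face (plate 84 wide, 32 high, 10 thick), at x 0, z 50 and y 130 minus the drawn distance. Axes parallel to the magazine's.
- handle: The pusher's handle: steel stem 8 thick with a red ball, 28 diameter. Origin on the pusher rod's axis, z 50, 180 behind the pusher's face (y -50 at the start); its z axis points up the stem, ball centre 75 up it. It turns about the rod from upright to a lean of 0.55 rad to -x, which only the notch allows; light friction keeps it where it is left.
- knob (a point): Centre of the red ball (28 mm diameter): x 0, z 125 with the stem upright; x -39, z 114 leaning in the notch.
- blank1: Pale straw-coloured bamboo blank, 30 mm diameter, 90 mm long, about 45 g, lying on the bench. Origin at its middle, x axis along its length.
- blank2: Pale straw-coloured bamboo blank, 30 mm diameter, 90 mm long, about 45 g, lying on the bench. Origin at its middle, x axis along its length.
- offcut: Green bamboo offcut, 44 mm diameter, 70 mm long, too thick for the track; leave it. Origin at its middle.
- mallet: Wooden mallet, 260 mm long, a bystander.
- brush: Bench brush, 200 mm long, a bystander.
- glue: White glue bottle, 56 mm diameter, 150 mm tall, a bystander.
- cup: Bamboo cup, 68 mm across, 85 mm tall, a bystander.
- ring1: Finished bamboo napkin ring, 48 mm across, 28 mm tall, a bystander.
- ring2: A second such ring, a bystander.
- rule: Yellow rule, 160 x 26 x 5 mm, flat on the bench, a bystander.
Not all that is in view belongs to the job. Leave any orange or purple look-alike of the blank1 alone.

How it is judged (in metres and radians):
On the way, in this order (a step that is already met when the one before it is completed fails the run):
1. the pusher is drawn back, its handle leaning in the side notch, and the fingers have let go of it (angle between handle's own z axis and vertical above 0.32 rad and value of joint follower above 0.108 m and contact force between the fingers and handle below 0.1 N), for 0.2 s.
2. both blanks lie crosswise in the track in front of the pusher, which is still parked in the notch (angle between handle's own z axis and vertical above 0.32 rad and value of joint follower above 0.108 m and x of blank1 in the frame of magazine between -0.004 and 0.004 m and z of blank1 in the frame of magazine between 0.047 and 0.053 m and angle between the x axis of each of blank1, blank2 and the x axis of magazine, either way round below 0.08 rad and x of blank2 in the frame of magazine between -0.004 and 0.004 m and z of blank2 in the frame of magazine between 0.047 and 0.053 m and y of each of blank1, blank2 in the frame of face above 0.012 m and y of each of blank1, blank2 in the frame of magazine below 0.14 m), for 0.2 s.
At the end, for the whole second after the job is handed in: Both blanks at rest on the rails, crosswise (4 mm from the middle line, 3 mm in height, 0.08 rad), beyond y 98 mm between stop and pusher; the pusher's face at y 85 to 95 mm of the track (two blanks from the stop, within 5 mm); handle upright within 0.15 rad, released (x of blank1 in the frame of magazine between -0.004 and 0.004 m and z of blank1 in the frame of magazine between 0.047 and 0.053 m and angle between the x axis of each of blank1, blank2 and the x axis of magazine, either way round below 0.08 rad and x of blank2 in the frame of magazine between -0.004 and 0.004 m and z of blank2 in the frame of magazine between 0.047 and 0.053 m and y of each of blank1, blank2 in the frame of magazine above 0.098 m and linear speed of each of blank1, blank2 below 0.02 m/s and y of face in the frame of magazine between 0.085 and 0.095 m and angle between handle's own z axis and vertical below 0.15 rad); the robot touches nothing.
It fails at once if the pusher snaps forward (faster than 0.4 m/s) (velocity of joint follower below -0.4 m/s).
It fails at once if the handle is strained against the gate (over 25 N) (contact force between handle and magazine above 25 N).
It fails at once if a blank is forced against the track (over 35 N) (contact force between any of blank1, blank2 and magazine above 35 N).
It fails at once if a bystander is moved by more than 20 mm (distance of any of offcut, mallet, brush, glue, cup, ring1, ring2, rule from where it was at the start of the episode above 0.02 m).
It also fails if it takes over 72 s, if anything falls off the work surface, if the arm or the gripper's body presses on something with over 40 N, if the wrist force passes 120 N, or if a joint passes its speed limit or range.

## Robot

A 6-joint arm with a two-finger parallel gripper is mounted at the origin on the work surface. World frame = base frame: x ahead of the robot, y to its left, z up, the work surface at z = 0. Lengths are in m, angles in degrees, forces in N, time in s.
With the tool pointing down it reaches from about 0.325 to 0.775 m from the base axis. Payload 9.3 kg.
Tool frame: the origin (TCP) lies midway between the tips of the shut fingers; the grasp point (between the pads) lies 19 mm behind it; z points along the fingers, y is the line along which they close (so a half turn about z gives the same grasp; the last joint's range is limited). The gripper opens to 85 mm and grips with 20 to 120 N. Pads are 22 mm wide; open, the fingers measure 114 mm over their backs; the gripper's body (76 mm by 85 mm) begins 54 mm behind the grasp point. The pads swing forward as they close: fully open they stand 13 mm farther back than shut.
Start: joints at [56.688, 14.817, 1.232, 76.415, 0, 81.257], TCP at [0.229, 0.5, 0.231] pointing down, gripper open.
Joint ranges: [-174.27, 174.27], [-52.1, 104.24], [-59.71, 78.15], [-110.17, 111.67], [-87.03, 83.33], [-180, 180]. Speed limits (degrees/s): [127.2, 127.2, 159.86, 180, 180, 180].

## Interface

Orientations are given as a 3x3 rotation matrix whose columns are the frame's x, y, z axes.
In Python, from rig import bot gives the robot as it stands. The module is installed in compiled form; this text tells all that it offers.
- The arm moves only by the shell command python3 -m pendant 'ROWS' [FORCE]. ROWS is JSON, a list of rows, each an object of numbers: "tx", "ty", "tz": the shift along the tool's x, y, z in mm; "rx", "ry", "rz": the turn, a rotation vector about the tool's x, y, z in rad; "fingers": the finger opening in mm, from 0 to 85.4. A call has exactly 8 rows; each row shifts and turns the commanded pose from where the row before left it, along the tool's axes as they then stand; what a row does not reach is not made up. A row lasts 1/12 s, in which the tool goes at most 41.7 mm and 7.16 degrees, less where a joint would pass 70% of its speed; a pose out of reach is approached as far as the arm can. A call with a gripper value outside its range is refused whole. The fingers move at their own pace and stop on an object; FORCE is the grip in N (left out, the last holds). Time passes only in rows, so rows that do not move let the fingers close, or fill a call up. It gives the time, the measured TCP pose, the force, the opening and the grip force at its end, in the units of the state.
- bot.get_state(): the state, without advancing time (a new reading comes with each control period).
- bot.snapshot(name): name is "scene" or "side" or "wrist"; returns a dict with "frame" (384x512x3 uint8, red, green, blue), "z_map" (384x512 float32, m along the optical axis (not along the pixel's ray), 0 where there is no reading), "fx", "fy", "cx", "cy" (pixels), "xyz" and "orientation" of the camera in the world. Camera axes: x right, y up, looking along -z (the intrinsics and any distortion apply to the point x, -y, -z); pixel columns grow to the right and rows downward; lengths in m; the calibration is good to about 2 mm. A picture is of the moment at which its call begins.
- bot.close_job(): hands the job in; it is judged then, once.
The state is a dict: "time_s": time; "joint_pos": joint angles; "joint_velocities": joint speeds; "effort": joint torques, N m; "tcp_pos": TCP position; "orientation": TCP orientation; "contact_force": force on the tool from outside, world axes, zero at the start; "torque": the same for the moment, N m; "gripper_width": finger opening in m; "finger_force": force on a finger pad.
Only numpy, scipy, OpenCV 4.12 (cv2) and the standard library are available. Lean on these libraries where they do the work, as an engineer would, in place of code of your own. Each camera call takes 0.05 s, during which the arm holds its last target. There are 200 camera calls.

## Working session

There is one attempt and no reset: what is moved stays moved. The work goes in short steps, Python scripts to look and compute and a shell command to move; the robot and the scene stay as the last step left them, time stands still between calls to the robot, and variables do not carry over. Pictures are saved under pics/ and viewed, at most 11 in all, crops included, and the job is handed in when it is done.

```bash
mkdir -p pics
cat > h.py <<'E'
import numpy as np, cv2
from rig import bot
def snap(n,fn=None):
    s=bot.snapshot(n)
    if fn: cv2.imwrite('pics/'+fn,s['frame'][:,:,::-1])
    return s
def world(s):
    z=s['z_map'];v,u=np.mgrid[:z.shape[0],:z.shape[1]]
    p=np.stack([(u-s['cx'])/s['fx']*z,-(v-s['cy'])/s['fy']*z,-z],-1)
    return p@np.array(s['orientation']).T+np.array(s['xyz'])
E
python3 - <<'E'
from h import *
a=snap('scene'); b=snap('side'); c=snap('wrist')
for n,s in zip(('scene','side','wrist'),(a,b,c)):
    print(n,s['xyz'],np.round(s['orientation'],3).tolist(),s['fx'],s['cx'],[k for k in s]); np.savez(n+'0.npz',**{k:np.array(s[k]) for k in s})
im=np.hstack([a['frame'],b['frame']])
cv2.imwrite('pics/p1.png',cv2.resize(a['frame'],(800,600))[:,:,::-1])
cv2.imwrite('pics/p2.png',cv2.resize(b['frame'],(800,600))[:,:,::-1])
print(bot.get_state())
E
```

```text
scene [1.06479058 0.63422214 1.19237731] [[-0.749, -0.532, 0.395], [0.662, -0.589, 0.463], [-0.014, 0.608, 0.794]] 479.38886738884764 266.70283985689446 ['frame', 'z_map', 'fx', 'fy', 'cx', 'cy', 'xyz', 'orientation']
side [ 0.0845932  -1.2321461   1.19809468] [[0.941, 0.231, -0.247], [-0.338, 0.594, -0.73], [-0.022, 0.771, 0.637]] 466.74875654503325 262.3275401348737 ['frame', 'z_map', 'fx', 'fy', 'cx', 'cy', 'xyz', 'orientation']
wrist [0.16536795 0.5284885  0.37376363] [[0.416, -0.875, -0.248], [0.909, 0.4, 0.115], [-0.001, -0.273, 0.962]] 320.4944073297496 260.2597213280293 ['frame', 'z_map', 'fx', 'fy', 'cx', 'cy', 'xyz', 'orientation']
{'time_s': 0.15, 'joint_pos': array([ 5.66880137e+01,  1.48430418e+01,  1.20014898e+00,  7.64144269e+01,
       -4.83470037e-04,  8.12567073e+01]), 'joint_velocities': array([ 0.07572032, -0.03148738,  0.14047932, -0.07923396,  0.03033077,
       -0.03233044]), 'effort': array([ 3.38280450e-03, -5.55971861e+01,  3.44661713e+01,  1.13489651e-02,
       -1.64647849e-04, -7.68629491e-06]), 'tcp_pos': array([0.22857448, 0.50003033, 0.23081074]), 'orientation': array([[-9.09463391e-01,  4.15783652e-01, -5.42375245e-04],
       [ 4.15783981e-01,  9.09463014e-01, -8.40675584e-04],
       [ 1.43731060e-04, -9.90074606e-04, -9.99999500e-01]]), 'contact_force': array([-0.52610555, -0.20420882, -0.17355815]), 'torque': array([ 0.0301201 , -0.00171465,  0.02394649]), 'finger_force': 0.0, 'gripper_width': 0.0853491370713539}
```

View pics/p1.png

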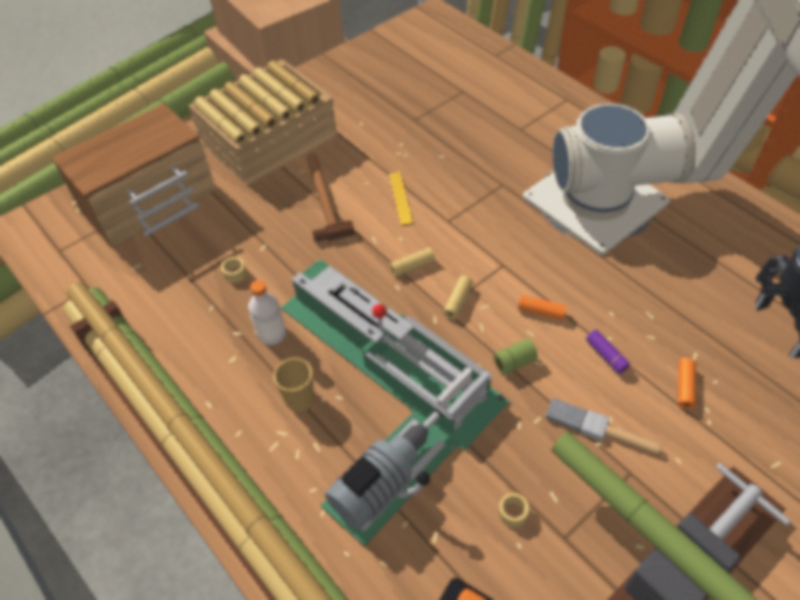

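View pics/p2.png

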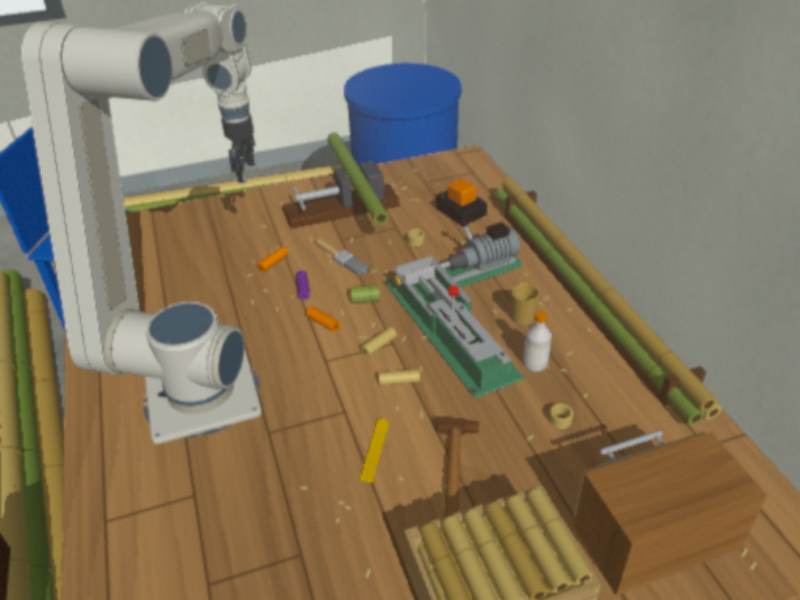

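The two pale straw blanks are at (412,262) and (458,297) in the scene view. In the side view they are at (400,377) and (380,340). Other candidates in the scene view are orange (543,307) and (687,382), purple (607,350), the thick green offcut (515,355), and the pale rings and crate stock. Only the two straw ones on the bench fit. The red ball is at scene (379,310). Next I'll make the enlarged crop and measure.

```bash
cat >> h.py <<'E'
def load(n): return dict(np.load(n+'0.npz'))
E
python3 - <<'E'
from h import *
out=[]
P=[];C=[]
for n in('scene','side'):
    s=load(n);w=world(s);f=s['frame'].astype(int);hsv=cv2.cvtColor(s['frame'],cv2.COLOR_RGB2HSV)
    red=((hsv[...,0]<5)|(hsv[...,0]>174))&(hsv[...,1]>170)&(hsv[...,2]>90)&(w[...,2]>0.08)&(w[...,2]<.16)&(w[...,0]>.3)
    p=w[red];c=np.array(s['xyz'])
    # sphere fit with known radius
    from scipy.optimize import least_squares
    m=np.median(p,0);r=least_squares(lambda q:np.linalg.norm(p-q,axis=1)-.014,m+(m-c)/np.linalg.norm(m-c)*.01,loss='soft_l1',f_scale=.001)
    print(n,'ball',len(p),r.x.round(4))
    P.append(w.reshape(-1,3));C.append(s['frame'].reshape(-1,3))
P=np.vstack(P);C=np.vstack(C)
np.savez('cloud.npz',P=P,C=C)
# ortho map x .25-.85, y -.35..35 ; 1mm
x0,x1,y0,y1=.25,.85,-.35,.35;res=.001
k=(P[:,0]>x0)&(P[:,0]<x1)&(P[:,1]>y0)&(P[:,1]<y1)&(P[:,2]>-.02)&(P[:,2]<.2)
p=P[k];c=C[k];o=np.argsort(p[:,2]);p=p[o];c=c[o]
im=np.zeros((600,700,3),np.uint8)
for d in((0,0),(1,0),(0,1),(1,1)):
    i=np.clip(((x1-p[:,0])/res).astype(int)+d[0],0,599);j=np.clip(((y1-p[:,1])/res).astype(int)+d[1],0,699)
    im[i,j]=c
cv2.imwrite('pics/ortho.png',im[:,:,::-1])
s=load('scene');cv2.imwrite('pics/crop.png',cv2.resize(s['frame'][140:270,180:360],None,fx=4.4,fy=4.4,interpolation=cv2.INTER_CUBIC)[:,:,::-1])
E
```

```text
scene ball 32 [ 0.6065 -0.0114  0.1243]
side ball 32 [ 0.6043 -0.0089  0.1255]
```

View pics/ortho.png

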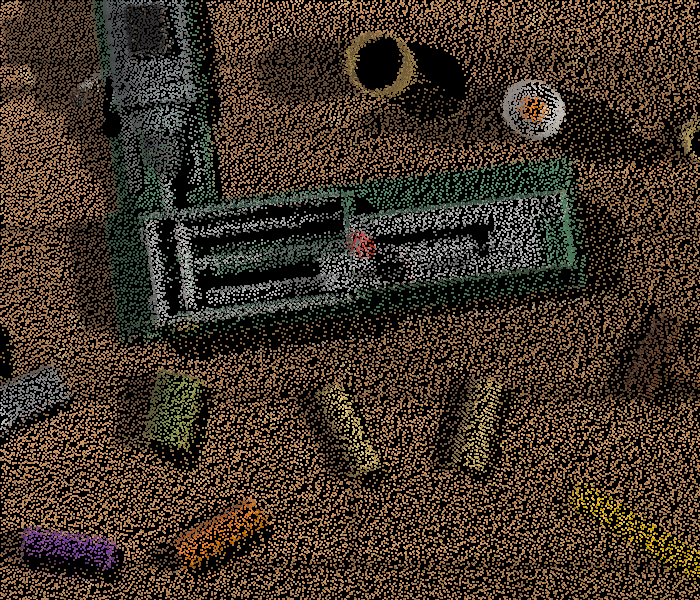

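View pics/crop.png

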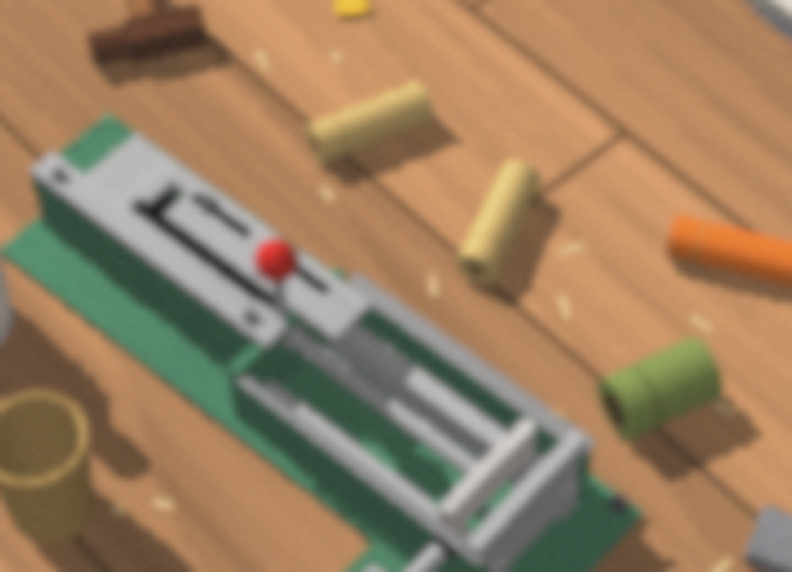

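The crop confirms the two straw blanks at (370,122) and (498,222), apart from the green offcut and the orange piece. The gate notch shows at (165,197) beside the slot end. The ortho map shows the magazine turned about 5°, with stop and drill towards +y.

```bash
cat >> h.py <<'E'
from scipy.spatial.transform import Rotation as Rn
def shift(target):
    s=bot.get_state();R=np.array(s['orientation']);return (R.T@(np.array(target)-s['tcp_pos'])*1000).round(1)
def st():
    s=bot.get_state();print(round(s['time_s'],2),s['tcp_pos'].round(4),'yaw_y',np.degrees(np.arctan2(s['orientation'][1,1],s['orientation'][0,1])).round(2),'F',s['contact_force'].round(1),'w',round(s['gripper_width'],4),s['finger_force'])
E
python3 - <<'E'
from h import *
d=np.load('cloud.npz');P,C=d['P'],d['C'];hsv=cv2.cvtColor(C[None],cv2.COLOR_RGB2HSV)[0]
# blanks
for cx,cy in((.422,0.),(.426,-.132)):
    k=(np.hypot(P[:,0]-cx,P[:,1]-cy)<.07)&(P[:,2]>.010)&(P[:,2]<.05)
    p=P[k];(c,sz,a)=cv2.minAreaRect(p[:,:2].astype(np.float32)*1000)
    b=cv2.boxPoints((c,sz,a));e=b[1]-b[0] if np.linalg.norm(b[1]-b[0])>np.linalg.norm(b[2]-b[1]) else b[2]-b[1]
    print('blank',np.round(c,1),np.round(sz,1),'axis az',np.degrees(np.arctan2(e[1],e[0])).round(1),p[:,2].max().round(3))
# magazine yaw: 4 params fit of gate plate / everything z 64..78
k=(P[:,0]>.5)&(P[:,0]<.72)&(P[:,1]>-.26)&(P[:,1]<.22)&(P[:,2]>.066)&(P[:,2]<.078)
p=P[k];(c,sz,a)=cv2.minAreaRect(p[:,:2].astype(np.float32)*1000);print('rect',np.round(c,1),np.round(sz,1),a,len(p))
k2=k&(P[:,1]<-.0);p=P[k2]
for n in('a','b'):
    pass
g=np.arange(2,9,.25);best=[]
for yaw in g:
    t=np.radians(yaw);x=np.array([np.cos(t),np.sin(t)]);y=np.array([-np.sin(t),np.cos(t)])
    q=(P[k][:,:2]-np.array([.6054,-.0102]))@np.stack([x,y],1)*1000; q[:,1]-=50
    h=np.histogram(q[:,0],bins=np.arange(-70,70,1))[0];best.append((h.astype(float)**2).sum())
yaw=g[int(np.argmax(best))];print('yaw',yaw,np.round(np.array(best)/max(best),3).tolist())
t=np.radians(yaw);x=np.array([np.cos(t),np.sin(t)]);y=np.array([-np.sin(t),np.cos(t)])
q=(P[k][:,:2]-np.array([.6054,-.0102]))@np.stack([x,y],1)*1000;q[:,1]-=50
for r in((-250,-160),(-30,80)):
    m=(q[:,1]>r[0])&(q[:,1]<r[1]);print(r,np.percentile(q[m,0],[1,3,97,99]).round(1))
m=abs(q[:,0])<40;print('ymax',np.percentile(q[m,1],[1,99,99.7]).round(1))
E
```

```text
blank [421.5   1.4] [96.6 34.9] axis az 24.4 0.036
blank [ 428.4 -126.9] [38.  91.7] axis az -12.9 0.036
rect [643.5  -4.7] [198.7 431. ] 6.235342025756836 2749
yaw 6.75 [0.894, 0.901, 0.908, 0.906, 0.908, 0.913, 0.925, 0.927, 0.94, 0.946, 0.951, 0.956, 0.968, 0.968, 0.97, 0.98, 0.988, 0.988, 0.997, 1.0, 0.988, 0.988, 0.986, 0.983, 0.985, 0.985, 0.984, 0.984]
(-250, -160) [-44.4 -41.9  29.7  88.2]
(-30, 80) [-56.8 -56.   57.6  58.7]
ymax [-256.9  160.7  161.5]
```

```bash
python3 -m pendant '[{"rz":-0.1084,"tz":-3},{"rz":-0.1084,"tz":-3},{"rz":-0.1084,"tz":-3},{"rz":-0.1084,"tz":-3},{"rz":-0.1084,"tz":-3},{"tx":-15,"ty":-30,"tz":-3},{"tx":-15,"ty":-30,"tz":-3},{"tx":-15,"ty":-30,"tz":-3}]'
python3 -m pendant '[{"tx":-16,"ty":-30,"tz":-3},{"tx":-16,"ty":-30,"tz":-3},{"tx":-16,"ty":-30,"tz":-3},{"tx":-16,"ty":-30,"tz":-3},{"tx":-16,"ty":-30,"tz":-3},{"tx":-16,"ty":-30,"tz":-3},{"tx":-16,"ty":-30,"tz":-3},{"tx":-16,"ty":-30,"tz":-3}]'
python3 -m pendant '[{"tx":-16,"ty":-30,"tz":-3},{"tx":-16,"ty":-30,"tz":-3},{"tx":-16,"ty":-30,"tz":-3},{"tx":-16,"ty":-30,"tz":-3},{"tx":-16,"ty":-30,"tz":-3},{"tx":-16,"ty":-30,"tz":-3},{"tx":-16,"ty":-30,"tz":-3},{"tx":-16,"ty":-30,"tz":-3}]'
python3 - <<'E'
from h import *
st();print(shift([.611,-.06,.3]))
E
```

```text
0.15 [0.2286 0.5    0.2308] yaw_y 65.43 F [-0.5 -0.2 -0.2] w 0.0853 0.0
[-580.6 -350.4  -68.9]$[0]: bad value
$[0]: bad value
$[0]: bad value
```

```bash
python3 -m pendant '[{"tx":0,"ty":0,"tz":-3,"rx":0,"ry":0,"rz":-0.1084,"fingers":85},{"tx":0,"ty":0,"tz":-3,"rx":0,"ry":0,"rz":-0.1084,"fingers":85},{"tx":0,"ty":0,"tz":-3,"rx":0,"ry":0,"rz":-0.1084,"fingers":85},{"tx":0,"ty":0,"tz":-3,"rx":0,"ry":0,"rz":-0.1084,"fingers":85},{"tx":0,"ty":0,"tz":-3,"rx":0,"ry":0,"rz":-0.1084,"fingers":85},{"tx":-15,"ty":-30,"tz":-3,"rx":0,"ry":0,"rz":0,"fingers":85},{"tx":-15,"ty":-30,"tz":-3,"rx":0,"ry":0,"rz":0,"fingers":85},{"tx":-15,"ty":-30,"tz":-3,"rx":0,"ry":0,"rz":0,"fingers":85}]'
```

```text
time_s: 0.82
tcp_pos: [0.2836, 0.415, 0.255]
orientation: [[-0.993, -0.115, -0.001], [-0.115, 0.993, -0.001], [0.001, -0.001, -1.0]]
contact_force: [1.3, 0.2, 0.4]
gripper_width: 0.0853
finger_force: 0.0
```

All keys are needed in every row.

```bash
python3 -m pendant '[{"tx":-16,"ty":-30,"tz":-3,"rx":0,"ry":0,"rz":0,"fingers":60},{"tx":-16,"ty":-30,"tz":-3,"rx":0,"ry":0,"rz":0,"fingers":60},{"tx":-16,"ty":-30,"tz":-3,"rx":0,"ry":0,"rz":0,"fingers":60},{"tx":-16,"ty":-30,"tz":-3,"rx":0,"ry":0,"rz":0,"fingers":60},{"tx":-16,"ty":-30,"tz":-3,"rx":0,"ry":0,"rz":0,"fingers":60},{"tx":-16,"ty":-30,"tz":-3,"rx":0,"ry":0,"rz":0,"fingers":60},{"tx":-16,"ty":-30,"tz":-3,"rx":0,"ry":0,"rz":0,"fingers":60},{"tx":-16,"ty":-30,"tz":-3,"rx":0,"ry":0,"rz":0,"fingers":60}]'
python3 -m pendant '[{"tx":-16,"ty":-30,"tz":-3,"rx":0,"ry":0,"rz":0,"fingers":60},{"tx":-16,"ty":-30,"tz":-3,"rx":0,"ry":0,"rz":0,"fingers":60},{"tx":-16,"ty":-30,"tz":-3,"rx":0,"ry":0,"rz":0,"fingers":60},{"tx":-16,"ty":-30,"tz":-3,"rx":0,"ry":0,"rz":0,"fingers":60},{"tx":-16,"ty":-30,"tz":-3,"rx":0,"ry":0,"rz":0,"fingers":60},{"tx":-16,"ty":-30,"tz":0,"rx":0,"ry":0,"rz":0,"fingers":60},{"tx":-16,"ty":-30,"tz":0,"rx":0,"ry":0,"rz":0,"fingers":60},{"tx":-16,"ty":-30,"tz":0,"rx":0,"ry":0,"rz":0,"fingers":60}]'
python3 - <<'E'
from h import *
s=snap('wrist','w1.png');np.savez('wrist0.npz',**{k:np.array(s[k]) for k in s})
st();print(s['xyz'])
E
```

```text
time_s: 1.48
tcp_pos: [0.4384, 0.1903, 0.2794]
orientation: [[-0.994, -0.113, -0.0], [-0.113, 0.994, 0.0], [0.0, 0.0, -1.0]]
contact_force: [1.4, 0.9, 0.1]
gripper_width: 0.0598
finger_force: 0.0
time_s: 2.15
tcp_pos: [0.5928, -0.0338, 0.2941]
orientation: [[-0.994, -0.113, -0.0], [-0.113, 0.994, 0.0], [0.0, 0.0, -1.0]]
contact_force: [0.0, 1.2, -0.1]
gripper_width: 0.06
finger_force: 0.0
2.2 [ 0.5956 -0.0383  0.2925] yaw_y 96.31 F [-2.7 -2.  -2.3] w 0.0598 0.0
[ 0.52372865 -0.04198279  0.43712902]
```

View pics/w1.png

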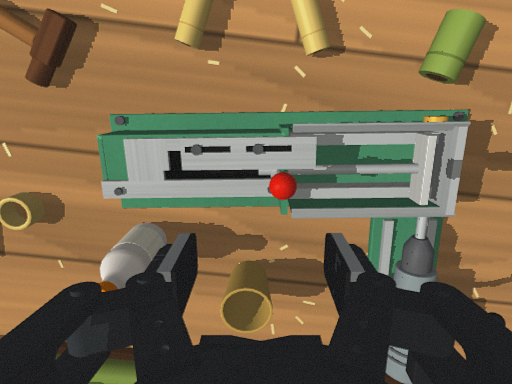

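The wrist view shows the red ball at (283,186), the slot end near (163,174) and the notch at (167–181, 150–166). The stop is on the right at about u 440. Now I'll measure the notch edges and refine the frame.

Run:
```python
from h import *
from scipy.optimize import least_squares
s=load('wrist');w=world(s);hsv=cv2.cvtColor(s['frame'],cv2.COLOR_RGB2HSV);g=cv2.cvtColor(s['frame'],cv2.COLOR_RGB2GRAY)
red=((hsv[...,0]<5)|(hsv[...,0]>174))&(hsv[...,1]>170)&(w[...,2]>.09)&(w[...,2]<.2)
p=w[red];c=s['xyz'];m=np.median(p,0)
r=least_squares(lambda q:np.linalg.norm(p-q,axis=1)-.014,m+(m-c)/np.linalg.norm(m-c)*.01,loss='soft_l1',f_scale=.001).x
print('ball',r.round(4),len(p))
def plane(u,v,z):
    d=s['orientation']@np.array([(u-s['cx'])/s['fx'],-(v-s['cy'])/s['fy'],-1]);return c+d*(z-c[2])/d[2]
t=np.radians(6.5);R=np.array([[np.cos(t),-np.sin(t)],[np.sin(t),np.cos(t)]])
O=r[:2]-R@[0,-.05]
f=lambda u,v,z:((plane(u,v,z)[:2]-O)@R*1000).round(1)
print(g[146:186,154:186:1][::4])
for uv in((164,174),(182,158),(167,158)):print(uv,f(*uv,.072))
W=(w[...,:2]-O)@R*1000;Z=w[...,2]
# yaw/centre refine: walls lips
k=(Z>.055)&(Z<.08)&(W[...,1]>-30)&(W[...,1]<90)&(abs(W[...,0])<65)
for y0 in(-20,0,20,40,60,80):
    m=k&(abs(W[...,1]-y0)<8);print(y0,W[m][:,0].min().round(1),W[m][:,0].max().round(1))
m=(Z>.066)&(Z<.08)&(abs(W[...,0])<45)&(W[...,1]>130)&(W[...,1]<180);print('stop',np.percentile(W[m][:,1],[2,50,98]).round(1),'z',np.median(Z[m]))
m=(Z>.066)&(Z<.08)&(W[...,1]<-100)&(abs(W[...,0])<70);print('gate x',np.percentile(W[m][:,0],[1,99]).round(1),'z',np.median(Z[m]),'ymin',W[m][:,1].min())
print('O',O)
for cx,cy in((.4215,0.0014),(.4284,-.1269)):
    m=(np.hypot(w[...,0]-cx,w[...,1]-cy)<.07)&(Z>.012)&(Z<.05);cc,sz,a=cv2.minAreaRect(w[m][:,:2].astype(np.float32)*1000);print('blank part',cc,sz,a)
```

```text
ball [ 0.6055 -0.01    0.1254] 557
[[179 182 178 172 178 175 174 176 173 175 175 170 170 171 171 171 175 171
  173 174 172 171 171 173 171 172 175 177 176 178 171 164]
 [180 180 178 174 178 175 172 174 173 173 176 176 170 167 160 163 164 162
  164 166 165 166 162 164 161 163 164 175 175 178 162  14]
 [178 180 178 174 174 176 172 177 172 171 174 174 172 160  63  42  16  12
   20  22  15  28  28  28  19  10  94 178 178 175 179 179]
 [177 179 179 177 172 177 177 177 176 172 175 173 172 165 114  68  22  26
   23  25  20  24  21  28  14  12  55 125 177 173 171 173]
 [176 178 176 177 174 177 177 173 175 173 174 175 174 168 138  67  33  20
   28  22  17  16  26  19  25  16  30 104 180 175 173 172]
 [175 176 176 178 175 171 179 175 176 176 171 171 175 170 159  70  46  18
   24  17  25  10  21  27  22  22  17  90 172 172 169 166]
 [173 176 178 180 177 172 176 175 174 161 135 124 126 129 115  60  23  19
   20  29  27  24  17  23  21  22  23  30  59  88  87  83]
 [172 175 176 175 176 172 173 177 170 143  73  45  12  22  29  22  24  15
   23  23  25  25  22  27  13  26  28  11  21  18  26  22]
 [173 174 174 177 176 173 170 175 176 164  94  59  29  25  32  26  30  24
   27  27  30  30  34  28  27  29  26  28  32  29  28  37]
 [178 178 177 178 181 177 179 180 178 179 180 180 178 177 177 180 179 175
  176 178 175 177 177 177 178 177 176 173 177 176 176 176]]
(164, 174) [ 1.000e-01 -1.851e+02]
(182, 158) [ -18.8 -162.8]
(167, 158) [ -18.8 -180.1]
-20 -56.9 57.0
0 -56.9 56.8
20 -57.9 55.4
40 -58.0 55.8
60 -58.1 55.4
80 -58.0 55.6
stop [149.  152.7 159.8] z 0.07311435480216277
gate x [-44.6  28. ] z 0.0724284311400521 ymin -260.45426685373513
O [0.5998     0.03965841]
blank part (432.31689453125, 7.371685028076172) (64.34571838378906, 29.812450408935547) 26.27301025390625
blank part (443.8160400390625, -130.493896484375) (29.293811798095703, 57.30711364746094) 75.74803924560547
```

```bash
cat >> h.py <<'E'
T=np.radians(6.75);MR=np.array([[np.cos(T),-np.sin(T),0],[np.sin(T),np.cos(T),0],[0,0,1]])
MO=np.array([.6055,-.0100,0])-MR@[0,-.05,0]
def mag(x,y,z): return MO+MR@(np.array([x,y,z])/1000)
def where(): return ((bot.get_state()['tcp_pos']-MO)@MR*1000).round(1)
def rot(az):  # rz needed so tool y is at azimuth az
    R=bot.get_state()['orientation'];a=np.degrees(np.arctan2(R[1,1],R[0,1]));d=(az-a+90)%180-90;return -np.radians(d)
E
python3 - <<'E'
from h import *
st();print(shift(mag(0,-50,103)),rot(96.75),where())
E
```

```text
2.2 [ 0.5956 -0.0383  0.2925] yaw_y 96.31 F [-2.7 -2.  -2.3] w 0.0598 0.0
[-13.1  27.4 189.5] -0.007596105727752939 [-13.1 -77.  292.5]
```

```bash
python3 -m pendant '[{"tx":-3,"ty":5,"tz":10,"rx":0,"ry":0,"rz":-0.005,"fingers":60},{"tx":-3,"ty":5,"tz":15,"rx":0,"ry":0,"rz":0,"fingers":60},{"tx":-3,"ty":5,"tz":15,"rx":0,"ry":0,"rz":0,"fingers":60},{"tx":-2,"ty":5,"tz":15,"rx":0,"ry":0,"rz":0,"fingers":60},{"tx":-2,"ty":5,"tz":15,"rx":0,"ry":0,"rz":0,"fingers":60},{"tx":0,"ty":3,"tz":15,"rx":0,"ry":0,"rz":0,"fingers":60},{"tx":0,"ty":0,"tz":0,"rx":0,"ry":0,"rz":0,"fingers":60},{"tx":0,"ty":0,"tz":0,"rx":0,"ry":0,"rz":0,"fingers":60}]'
python3 - <<'E'
from h import *
st();print(shift(mag(0,-50,103)),rot(96.75),where())
E
```

```text
time_s: 2.87
tcp_pos: [0.601, -0.0019, 0.2087]
orientation: [[-0.993, -0.119, -0.002], [-0.119, 0.993, 0.0], [0.002, 0.001, -1.0]]
contact_force: [0.2, -0.1, 0.2]
gripper_width: 0.0597
finger_force: 0.0
2.87 [ 0.601  -0.0019  0.2087] yaw_y 96.84 F [ 0.2 -0.1  0.2] w 0.0597 0.0
[ -3.7  -8.6 105.7] 0.0015425875045910794 [ -3.5 -41.5 208.7]
```

```bash
python3 -m pendant '[{"tx":-4,"ty":-4,"tz":16,"rx":0,"ry":0,"rz":0,"fingers":60},{"tx":0,"ty":-4,"tz":20,"rx":0,"ry":0,"rz":0,"fingers":60},{"tx":0,"ty":0,"tz":20,"rx":0,"ry":0,"rz":0,"fingers":60},{"tx":0,"ty":0,"tz":20,"rx":0,"ry":0,"rz":0,"fingers":60},{"tx":0,"ty":0,"tz":16,"rx":0,"ry":0,"rz":0,"fingers":60},{"tx":0,"ty":0,"tz":10,"rx":0,"ry":0,"rz":0,"fingers":60},{"tx":0,"ty":0,"tz":4,"rx":0,"ry":0,"rz":0,"fingers":60},{"tx":0,"ty":0,"tz":0,"rx":0,"ry":0,"rz":0,"fingers":60}]'
python3 -m pendant '[{"tx":0,"ty":0,"tz":0,"rx":0,"ry":0,"rz":0,"fingers":40},{"tx":0,"ty":0,"tz":0,"rx":0,"ry":0,"rz":0,"fingers":32},{"tx":0,"ty":0,"tz":0,"rx":0,"ry":0,"rz":0,"fingers":26},{"tx":0,"ty":0,"tz":0,"rx":0,"ry":0,"rz":0,"fingers":20},{"tx":0,"ty":0,"tz":0,"rx":0,"ry":0,"rz":0,"fingers":20},{"tx":0,"ty":0,"tz":0,"rx":0,"ry":0,"rz":0,"fingers":20},{"tx":0,"ty":0,"tz":0,"rx":0,"ry":0,"rz":0,"fingers":20},{"tx":0,"ty":0,"tz":0,"rx":0,"ry":0,"rz":0,"fingers":20}]' 20
python3 - <<'E'
from h import *
st();print(where())
E
```

```text
time_s: 3.53
tcp_pos: [0.6067, -0.0103, 0.1033]
orientation: [[-0.993, -0.118, -0.0], [-0.118, 0.993, 0.0], [0.0, 0.0, -1.0]]
contact_force: [-0.5, 0.5, 0.3]
gripper_width: 0.0602
finger_force: 0.0
time_s: 4.2
tcp_pos: [0.6072, -0.0099, 0.1044]
orientation: [[-0.993, -0.118, 0.002], [-0.118, 0.993, 0.001], [-0.002, 0.0, -1.0]]
contact_force: [0.6, 3.1, 6.6]
gripper_width: 0.0267
finger_force: 19.4
4.2 [ 0.6072 -0.0099  0.1044] yaw_y 96.8 F [0.6 3.1 6.6] w 0.0267 19.434812664985657
[  1.7 -50.1 104.4]
```

Grip is above the ball's equator (26.7 mm wide, 6.6 N upward). I'll lower it and regrip.

```bash
python3 -m pendant '[{"tx":0,"ty":0,"tz":0,"rx":0,"ry":0,"rz":0,"fingers":36},{"tx":0,"ty":0,"tz":0,"rx":0,"ry":0,"rz":0,"fingers":36},{"tx":1,"ty":0,"tz":4,"rx":0,"ry":0,"rz":0,"fingers":36},{"tx":0,"ty":0,"tz":3,"rx":0,"ry":0,"rz":0,"fingers":36},{"tx":0,"ty":0,"tz":0,"rx":0,"ry":0,"rz":0,"fingers":26},{"tx":0,"ty":0,"tz":0,"rx":0,"ry":0,"rz":0,"fingers":20},{"tx":0,"ty":0,"tz":0,"rx":0,"ry":0,"rz":0,"fingers":20},{"tx":0,"ty":0,"tz":0,"rx":0,"ry":0,"rz":0,"fingers":20}]' 20
```

```text
time_s: 4.87
tcp_pos: [0.6051, -0.01, 0.0956]
orientation: [[-0.993, -0.118, -0.002], [-0.118, 0.993, 0.001], [0.002, 0.001, -1.0]]
contact_force: [0.2, 3.9, -5.9]
gripper_width: 0.0265
finger_force: 20.1
```

```bash
python3 -m pendant '[{"tx":0,"ty":0,"tz":0,"rx":0,"ry":0,"rz":0,"fingers":36},{"tx":0,"ty":0,"tz":0,"rx":0,"ry":0,"rz":0,"fingers":36},{"tx":0,"ty":0,"tz":-4,"rx":0,"ry":0,"rz":0,"fingers":36},{"tx":0,"ty":0,"tz":0,"rx":0,"ry":0,"rz":0,"fingers":36},{"tx":0,"ty":0,"tz":0,"rx":0,"ry":0,"rz":0,"fingers":26},{"tx":0,"ty":0,"tz":0,"rx":0,"ry":0,"rz":0,"fingers":20},{"tx":0,"ty":0,"tz":0,"rx":0,"ry":0,"rz":0,"fingers":20},{"tx":0,"ty":0,"tz":0,"rx":0,"ry":0,"rz":0,"fingers":20}]' 20
python3 - <<'E'
from h import *
st();print(where())
E
```

```text
time_s: 5.53
tcp_pos: [0.6061, -0.01, 0.1011]
orientation: [[-0.993, -0.118, 0.002], [-0.118, 0.993, 0.001], [-0.002, 0.0, -1.0]]
contact_force: [-0.4, 3.6, 5.8]
gripper_width: 0.0268
finger_force: 19.3
5.53 [ 0.6061 -0.01    0.1011] yaw_y 96.79 F [-0.4  3.6  5.8] w 0.0268 19.304139018058777
[  0.6 -50.1 101.1]
```

```bash
python3 -m pendant '[{"tx":0,"ty":-4,"tz":1,"rx":0,"ry":0,"rz":0,"fingers":20},{"tx":0,"ty":-9,"tz":0.5,"rx":0,"ry":0,"rz":0,"fingers":20},{"tx":0,"ty":-12,"tz":0,"rx":0,"ry":0,"rz":0,"fingers":20},{"tx":0,"ty":-12,"tz":0,"rx":0,"ry":0,"rz":0,"fingers":20},{"tx":0,"ty":-12,"tz":0,"rx":0,"ry":0,"rz":0,"fingers":20},{"tx":0,"ty":-12,"tz":0,"rx":0,"ry":0,"rz":0,"fingers":20},{"tx":0,"ty":-9,"tz":0,"rx":0,"ry":0,"rz":0,"fingers":20},{"tx":0,"ty":-6,"tz":0,"rx":0,"ry":0,"rz":0,"fingers":20}]' 20
python3 - <<'E'
from h import *
st();print(where())
E
```

```text
time_s: 6.2
tcp_pos: [0.6158, -0.086, 0.1007]
orientation: [[-0.993, -0.118, 0.004], [-0.118, 0.993, 0.001], [-0.004, 0.0, -1.0]]
contact_force: [-0.6, 6.0, 13.5]
gripper_width: 0.0265
finger_force: 19.8
6.2 [ 0.6158 -0.086   0.1007] yaw_y 96.78 F [-0.6  6.  13.5] w 0.0265 19.76448029279709
[   1.3 -126.6  100.7]
```

```bash
python3 -m pendant '[{"tx":0,"ty":-6,"tz":-1,"rx":0,"ry":0,"rz":0,"fingers":20},{"tx":0.5,"ty":-10,"tz":-1,"rx":0,"ry":0,"rz":0,"fingers":20},{"tx":0.5,"ty":-10,"tz":-0.5,"rx":0,"ry":0,"rz":0,"fingers":20},{"tx":0,"ty":-9,"tz":0,"rx":0,"ry":0,"rz":0,"fingers":20},{"tx":0,"ty":-6,"tz":0,"rx":0,"ry":0,"rz":0,"fingers":20},{"tx":0,"ty":-3,"tz":0,"rx":0,"ry":0,"rz":0,"fingers":20},{"tx":0,"ty":-1,"tz":0,"rx":0,"ry":0,"rz":0,"fingers":20},{"tx":0,"ty":0,"tz":0,"rx":0,"ry":0,"rz":0,"fingers":20}]' 20
python3 - <<'E'
from h import *
s=snap('wrist','w2.png')
st();print(where())
E
```

```text
time_s: 6.87
tcp_pos: [0.6188, -0.1298, 0.1012]
orientation: [[-0.993, -0.118, -0.0], [-0.118, 0.993, 0.002], [-0.0, 0.002, -1.0]]
contact_force: [-0.2, 6.2, 2.0]
gripper_width: 0.0269
finger_force: 19.9
6.92 [ 0.6188 -0.1296  0.1012] yaw_y 96.81 F [0.5 7.  1.8] w 0.0268 19.923202693462372
[  -0.8 -170.4  101.2]
```

View pics/w2.png

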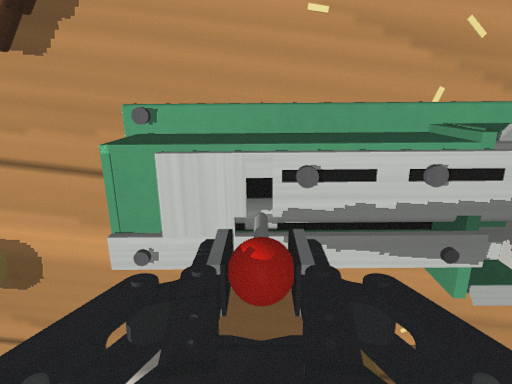

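The stem (260,220) lines up with the notch (246–272, 190). I'll lean it gently, checking the force.

```bash
python3 -m pendant '[{"tx":2,"ty":0,"tz":0,"rx":0,"ry":0,"rz":0,"fingers":20},{"tx":2,"ty":0,"tz":0,"rx":0,"ry":0,"rz":0,"fingers":20},{"tx":2,"ty":0,"tz":0,"rx":0,"ry":0,"rz":0,"fingers":20},{"tx":2,"ty":0,"tz":0.5,"rx":0,"ry":0,"rz":0,"fingers":20},{"tx":1,"ty":0,"tz":0.5,"rx":0,"ry":0,"rz":0,"fingers":20},{"tx":1,"ty":0,"tz":0,"rx":0,"ry":0,"rz":0,"fingers":20},{"tx":0,"ty":0,"tz":0,"rx":0,"ry":0,"rz":0,"fingers":20},{"tx":0,"ty":0,"tz":0,"rx":0,"ry":0,"rz":0,"fingers":20}]' 20
python3 - <<'E'
from h import *
st();print(where())
E
```

```text
time_s: 7.58
tcp_pos: [0.6088, -0.1306, 0.1003]
orientation: [[-0.993, -0.119, -0.0], [-0.119, 0.993, 0.002], [-0.0, 0.002, -1.0]]
contact_force: [-1.0, 7.5, 1.9]
gripper_width: 0.0264
finger_force: 19.9
7.58 [ 0.6088 -0.1306  0.1003] yaw_y 96.83 F [-1.   7.5  1.9] w 0.0264 19.891469478607178
[ -10.9 -170.1  100.3]
```

```bash
python3 -m pendant '[{"tx":5,"ty":0,"tz":0.9,"rx":0,"ry":0,"rz":0,"fingers":20},{"tx":5,"ty":0,"tz":1.3,"rx":0,"ry":0,"rz":0,"fingers":20},{"tx":5,"ty":0,"tz":1.6,"rx":0,"ry":0,"rz":0,"fingers":20},{"tx":5,"ty":0,"tz":2,"rx":0,"ry":0,"rz":0,"fingers":20},{"tx":5,"ty":0,"tz":2.5,"rx":0,"ry":0,"rz":0,"fingers":20},{"tx":0,"ty":0,"tz":0,"rx":0,"ry":0,"rz":0,"fingers":20},{"tx":0,"ty":1,"tz":0,"rx":0,"ry":0,"rz":0,"fingers":20},{"tx":0,"ty":0.5,"tz":0,"rx":0,"ry":0,"rz":0,"fingers":20}]' 20
python3 - <<'E'
from h import *
st();print(where())
E
```

```text
time_s: 8.25
tcp_pos: [0.5835, -0.132, 0.0918]
orientation: [[-0.993, -0.119, -0.001], [-0.119, 0.993, 0.002], [0.0, 0.002, -1.0]]
contact_force: [-1.0, 6.3, 0.3]
gripper_width: 0.0267
finger_force: 19.9
8.25 [ 0.5835 -0.132   0.0918] yaw_y 96.82 F [-1.   6.3  0.3] w 0.0267 19.90743577480316
[ -36.2 -168.6   91.8]
```

```bash
python3 -m pendant '[{"tx":0,"ty":0.5,"tz":0,"rx":0,"ry":0,"rz":0,"fingers":20},{"tx":0,"ty":0.5,"tz":0,"rx":0,"ry":0,"rz":0,"fingers":20},{"tx":0,"ty":0.5,"tz":0,"rx":0,"ry":0,"rz":0,"fingers":20},{"tx":0,"ty":0.3,"tz":0,"rx":0,"ry":0,"rz":0,"fingers":20},{"tx":0,"ty":0,"tz":0,"rx":0,"ry":0,"rz":0,"fingers":20},{"tx":0,"ty":0,"tz":0,"rx":0,"ry":0,"rz":0,"fingers":20},{"tx":0,"ty":0,"tz":0,"rx":0,"ry":0,"rz":0,"fingers":20},{"tx":0,"ty":0,"tz":0,"rx":0,"ry":0,"rz":0,"fingers":20}]' 20
python3 - <<'E'
from h import *
st();print(where())
E
```

```text
time_s: 8.92
tcp_pos: [0.5837, -0.1312, 0.0919]
orientation: [[-0.993, -0.118, -0.0], [-0.118, 0.993, 0.001], [0.0, 0.001, -1.0]]
contact_force: [-0.8, 5.8, 0.8]
gripper_width: 0.0264
finger_force: 19.9
8.92 [ 0.5837 -0.1312  0.0919] yaw_y 96.78 F [-0.8  5.8  0.8] w 0.0264 19.910950362682343
[ -35.9 -167.8   91.9]
```

```bash
python3 -m pendant '[{"tx":0,"ty":0.5,"tz":0,"rx":0,"ry":0,"rz":0,"fingers":20},{"tx":0,"ty":0.5,"tz":0,"rx":0,"ry":0,"rz":0,"fingers":20},{"tx":0,"ty":0.5,"tz":0,"rx":0,"ry":0,"rz":0,"fingers":20},{"tx":0,"ty":0,"tz":0,"rx":0,"ry":0,"rz":0,"fingers":20},{"tx":0,"ty":0,"tz":0,"rx":0,"ry":0,"rz":0,"fingers":20},{"tx":0,"ty":0,"tz":0,"rx":0,"ry":0,"rz":0,"fingers":20},{"tx":0,"ty":0,"tz":0,"rx":0,"ry":0,"rz":0,"fingers":20},{"tx":0,"ty":0,"tz":0,"rx":0,"ry":0,"rz":0,"fingers":20}]' 20
python3 - <<'E'
from h import *
st();print(where())
E
```

```text
time_s: 9.58
tcp_pos: [0.5838, -0.1306, 0.0921]
orientation: [[-0.993, -0.117, 0.0], [-0.117, 0.993, -0.001], [-0.0, -0.001, -1.0]]
contact_force: [1.2, -5.2, -0.3]
gripper_width: 0.0266
finger_force: 19.9
9.58 [ 0.5838 -0.1306  0.0921] yaw_y 96.75 F [ 1.2 -5.2 -0.3] w 0.0266 19.934463500976562
[ -35.7 -167.3   92.1]
```

```bash
python3 -m pendant '[{"tx":0,"ty":-0.5,"tz":0,"rx":0,"ry":0,"rz":0,"fingers":20},{"tx":0,"ty":0,"tz":0,"rx":0,"ry":0,"rz":0,"fingers":28},{"tx":0,"ty":0,"tz":0,"rx":0,"ry":0,"rz":0,"fingers":30},{"tx":0,"ty":0,"tz":0,"rx":0,"ry":0,"rz":0,"fingers":34},{"tx":0,"ty":0,"tz":0,"rx":0,"ry":0,"rz":0,"fingers":45},{"tx":0,"ty":0,"tz":0,"rx":0,"ry":0,"rz":0,"fingers":56},{"tx":0,"ty":0,"tz":-4,"rx":0,"ry":0,"rz":0,"fingers":60},{"tx":0,"ty":0,"tz":-12,"rx":0,"ry":0,"rz":0,"fingers":60}]' 20
python3 -m pendant '[{"tx":2,"ty":0,"tz":-20,"rx":0,"ry":0,"rz":0,"fingers":60},{"tx":5,"ty":0,"tz":-25,"rx":0,"ry":0,"rz":0,"fingers":60},{"tx":10,"ty":10,"tz":-25,"rx":0,"ry":0,"rz":0,"fingers":60},{"tx":15,"ty":15,"tz":-25,"rx":0,"ry":0,"rz":0,"fingers":60},{"tx":15,"ty":15,"tz":-10,"rx":0,"ry":0,"rz":0,"fingers":60},{"tx":10,"ty":10,"tz":0,"rx":0,"ry":0,"rz":0,"fingers":60},{"tx":0,"ty":0,"tz":0,"rx":0,"ry":0,"rz":0,"fingers":60},{"tx":0,"ty":0,"tz":0,"rx":0,"ry":0,"rz":0,"fingers":60}]'
python3 - <<'E'
from h import *
from scipy.optimize import least_squares
st();print(where())
s=snap('wrist','w3.png');np.savez('wrist0.npz',**{k:np.array(s[k]) for k in s})
w=world(s);Z=w[...,2];hsv=cv2.cvtColor(s['frame'],cv2.COLOR_RGB2HSV)
red=((hsv[...,0]<5)|(hsv[...,0]>174))&(hsv[...,1]>170)&(Z>.07)&(Z<.2)
p=w[red];c=s['xyz'];m=np.median(p,0)
r=least_squares(lambda q:np.linalg.norm(p-q,axis=1)-.014,m+(m-c)/np.linalg.norm(m-c)*.01,loss='soft_l1',f_scale=.001).x
print('ball mag',((r-MO)@MR*1000).round(1))
for cx,cy in((.4215,0.0014),(.4284,-.1269)):
    m=(np.hypot(w[...,0]-cx,w[...,1]-cy)<.07)&(Z>.012)&(Z<.05)
    vu=np.argwhere(m);cc,sz,a=cv2.minAreaRect(w[m][:,:2].astype(np.float32)*1000);print('blank',np.round(cc,1),np.round(sz,1),a,vu.min(0),vu.max(0))
E
```

```text
time_s: 10.25
tcp_pos: [0.5828, -0.1301, 0.1068]
orientation: [[-0.993, -0.118, -0.003], [-0.118, 0.993, 0.001], [0.003, 0.001, -1.0]]
contact_force: [0.6, 0.2, -0.2]
gripper_width: 0.0602
finger_force: 0.0
time_s: 10.92
tcp_pos: [0.5211, -0.0874, 0.2137]
orientation: [[-0.993, -0.119, 0.001], [-0.119, 0.993, -0.0], [-0.001, -0.001, -1.0]]
contact_force: [1.2, 0.3, 0.0]
gripper_width: 0.06
finger_force: 0.0
10.92 [ 0.5211 -0.0874  0.2137] yaw_y 96.81 F [1.2 0.3 0. ] w 0.06 0.0
[ -92.9 -116.9  213.7]
ball mag [ -35.  -167.7  116.4]
blank [420.3   1.4] [90.3 29.8] 26.020103454589844 [ 25 334] [125 386]
blank [ 427.3 -126.9] [29.8 90.1] 75.52999114990234 [ 15 204] [117 262]
```

Parked as intended: ball at mag (-35, -168), z 116. Both blanks are measured cleanly. Now pick blank A.

```bash
cat >> h.py <<'E'
def plan(t,az):
    rz=rot(az);s=bot.get_state();R=np.array(s['orientation'])@Rn.from_rotvec([0,0,rz]).as_matrix()
    print('rz',round(rz,4),'then',(R.T@(np.array(t)-s['tcp_pos'])*1000).round(1))
E
python3 - <<'E'
from h import *
plan([.4203,.0014,.06],116.0)
E
```

```text
rz -0.3353 then [ 51.9 124.5 153.1]
```

```bash
python3 -m pendant '[{"tx":0,"ty":0,"tz":0,"rx":0,"ry":0,"rz":-0.112,"fingers":60},{"tx":0,"ty":0,"tz":0,"rx":0,"ry":0,"rz":-0.112,"fingers":60},{"tx":0,"ty":0,"tz":0,"rx":0,"ry":0,"rz":-0.111,"fingers":60},{"tx":13,"ty":25,"tz":20,"rx":0,"ry":0,"rz":0,"fingers":60},{"tx":13,"ty":25,"tz":20,"rx":0,"ry":0,"rz":0,"fingers":60},{"tx":13,"ty":25,"tz":20,"rx":0,"ry":0,"rz":0,"fingers":60},{"tx":13,"ty":25,"tz":25,"rx":0,"ry":0,"rz":0,"fingers":60},{"tx":0,"ty":24,"tz":25,"rx":0,"ry":0,"rz":0,"fingers":60}]'
python3 -m pendant '[{"tx":0,"ty":0,"tz":20,"rx":0,"ry":0,"rz":0,"fingers":60},{"tx":0,"ty":0,"tz":15,"rx":0,"ry":0,"rz":0,"fingers":60},{"tx":0,"ty":0,"tz":0,"rx":0,"ry":0,"rz":0,"fingers":60},{"tx":0,"ty":0,"tz":0,"rx":0,"ry":0,"rz":0,"fingers":60},{"tx":0,"ty":0,"tz":0,"rx":0,"ry":0,"rz":0,"fingers":60},{"tx":0,"ty":0,"tz":0,"rx":0,"ry":0,"rz":0,"fingers":60},{"tx":0,"ty":0,"tz":0,"rx":0,"ry":0,"rz":0,"fingers":60},{"tx":0,"ty":0,"tz":0,"rx":0,"ry":0,"rz":0,"fingers":60}]'
python3 - <<'E'
from h import *
st();plan([.4203,.0014,.002],116.0)
E
```

```text
time_s: 11.63
tcp_pos: [0.4183, 0.0011, 0.1017]
orientation: [[-0.9, -0.437, -0.001], [-0.437, 0.9, -0.0], [0.001, 0.0, -1.0]]
contact_force: [1.0, 0.3, -0.5]
gripper_width: 0.0599
finger_force: 0.0
time_s: 12.3
tcp_pos: [0.4207, 0.0009, 0.0686]
orientation: [[-0.899, -0.438, 0.001], [-0.438, 0.899, -0.0], [-0.001, -0.001, -1.0]]
contact_force: [-0.5, 0.2, -0.0]
gripper_width: 0.0602
finger_force: 0.0
12.3 [0.4207 0.0009 0.0686] yaw_y 115.95 F [-0.5  0.2 -0. ] w 0.0602 0.0
rz -0.0009 then [ 0.1  0.7 66.6]
```

```bash
python3 -m pendant '[{"tx":0,"ty":0.5,"tz":16,"rx":0,"ry":0,"rz":0,"fingers":60},{"tx":0,"ty":0,"tz":20,"rx":0,"ry":0,"rz":0,"fingers":60},{"tx":0,"ty":0,"tz":18,"rx":0,"ry":0,"rz":0,"fingers":60},{"tx":0,"ty":0,"tz":9,"rx":0,"ry":0,"rz":0,"fingers":60},{"tx":0,"ty":0,"tz":3,"rx":0,"ry":0,"rz":0,"fingers":60},{"tx":0,"ty":0,"tz":0,"rx":0,"ry":0,"rz":0,"fingers":50},{"tx":0,"ty":0,"tz":0,"rx":0,"ry":0,"rz":0,"fingers":35},{"tx":0,"ty":0,"tz":0,"rx":0,"ry":0,"rz":0,"fingers":22}]' 25
python3 -m pendant '[{"tx":0,"ty":0,"tz":0,"rx":0,"ry":0,"rz":0,"fingers":20},{"tx":0,"ty":0,"tz":0,"rx":0,"ry":0,"rz":0,"fingers":20},{"tx":0,"ty":0,"tz":0,"rx":0,"ry":0,"rz":0,"fingers":20},{"tx":0,"ty":0,"tz":0,"rx":0,"ry":0,"rz":0,"fingers":20},{"tx":0,"ty":0,"tz":-15,"rx":0,"ry":0,"rz":0,"fingers":20},{"tx":0,"ty":0,"tz":-30,"rx":0,"ry":0,"rz":0,"fingers":20},{"tx":0,"ty":0,"tz":-35,"rx":0,"ry":0,"rz":0,"fingers":20},{"tx":0,"ty":0,"tz":-35,"rx":0,"ry":0,"rz":0,"fingers":20}]' 25
python3 - <<'E'
from h import *
st();plan(mag(-.5,115,125),96.75)
E
```

```text
time_s: 12.97
tcp_pos: [0.4206, 0.0014, 0.0028]
orientation: [[-0.899, -0.438, 0.001], [-0.438, 0.899, -0.0], [-0.001, -0.001, -1.0]]
contact_force: [-1.7, 0.2, 3.4]
gripper_width: 0.0295
finger_force: 24.5
time_s: 13.63
tcp_pos: [0.4193, 0.0017, 0.1184]
orientation: [[-0.899, -0.438, -0.001], [-0.438, 0.899, 0.0], [0.001, 0.001, -1.0]]
contact_force: [0.8, -0.3, -0.5]
gripper_width: 0.0291
finger_force: 25.0
13.63 [0.4193 0.0017 0.1184] yaw_y 115.97 F [ 0.8 -0.3 -0.5] w 0.0291 24.988389909267426
rz 0.3354 then [-183.   131.5   -6.7]
```

```bash
python3 -m pendant '[{"tx":0,"ty":0,"tz":-3,"rx":0,"ry":0,"rz":0.112,"fingers":20},{"tx":0,"ty":0,"tz":-3,"rx":0,"ry":0,"rz":0.112,"fingers":20},{"tx":0,"ty":0,"tz":0,"rx":0,"ry":0,"rz":0.111,"fingers":20},{"tx":-28,"ty":20,"tz":0,"rx":0,"ry":0,"rz":0,"fingers":20},{"tx":-30,"ty":22,"tz":0,"rx":0,"ry":0,"rz":0,"fingers":20},{"tx":-30,"ty":22,"tz":0,"rx":0,"ry":0,"rz":0,"fingers":20},{"tx":-30,"ty":22,"tz":0,"rx":0,"ry":0,"rz":0,"fingers":20},{"tx":-25,"ty":18,"tz":0,"rx":0,"ry":0,"rz":0,"fingers":20}]' 25
python3 -m pendant '[{"tx":-20,"ty":14,"tz":0,"rx":0,"ry":0,"rz":0,"fingers":20},{"tx":-12,"ty":5,"tz":0,"rx":0,"ry":0,"rz":0,"fingers":20},{"tx":-7,"ty":2,"tz":0,"rx":0,"ry":0,"rz":0,"fingers":20},{"tx":0,"ty":0,"tz":0,"rx":0,"ry":0,"rz":0,"fingers":20},{"tx":0,"ty":0,"tz":0,"rx":0,"ry":0,"rz":0,"fingers":20},{"tx":0,"ty":0,"tz":0,"rx":0,"ry":0,"rz":0,"fingers":20},{"tx":0,"ty":0,"tz":0,"rx":0,"ry":0,"rz":0,"fingers":20},{"tx":0,"ty":0,"tz":0,"rx":0,"ry":0,"rz":0,"fingers":20}]' 25
python3 - <<'E'
from h import *
st();print(where());plan(mag(-.5,108,63),96.75)
s=snap('wrist','w4.png');np.savez('wrist0.npz',**{k:np.array(s[k]) for k in s})
w=world(s);W=(w-MO)@MR*1000;Z=W[...,2]
for y0 in(-20,10,20,40,60):
    m=(abs(W[...,1]-y0)<6)&(Z>55)&(Z<80)&(abs(W[...,0])<75);print(y0,m.sum(),W[m][:,0].min().round(1),W[m][:,0].max().round(1))
hsv=cv2.cvtColor(s['frame'],cv2.COLOR_RGB2HSV)
m=(hsv[...,0]>18)&(hsv[...,0]<35)&(hsv[...,1]>60)&(Z>115)&(Z<160)&(abs(W[...,0])<70)&(abs(W[...,1]-108)<30)
q=W[m];print('held',len(q),q.min(0).round(1),q.max(0).round(1),cv2.minAreaRect(q[:,:2].astype(np.float32)))
E
```

```text
time_s: 14.3
tcp_pos: [0.5512, 0.1235, 0.1232]
orientation: [[-0.993, -0.118, 0.001], [-0.118, 0.993, 0.0], [-0.001, 0.0, -1.0]]
contact_force: [0.3, -0.3, -0.2]
gripper_width: 0.0292
finger_force: 25.0
time_s: 14.97
tcp_pos: [0.5855, 0.1466, 0.1234]
orientation: [[-0.993, -0.117, 0.0], [-0.117, 0.993, 0.0], [-0.0, -0.0, -1.0]]
contact_force: [-0.5, 0.1, -0.6]
gripper_width: 0.0287
finger_force: 25.1
14.97 [0.5855 0.1466 0.1234] yaw_y 96.73 F [-0.5  0.1 -0.6] w 0.0287 25.05123406648636
[ -1.5 107.9 123.4]
rz -0.0003 then [-0.9  0.2 60.4]
-20 1926 -57.4 55.7
10 3353 -57.9 53.1
20 473 -57.9 49.3
40 610 -57.9 53.5
60 310 -57.9 46.1
held 12214 [-47.5  91.6 121.8] [ 35.4 122.3 152.9] ((-6.032493591308594, 106.87985229492188), (30.60593032836914, 82.8372573852539), 89.89191436767578)
```

View pics/w4.png

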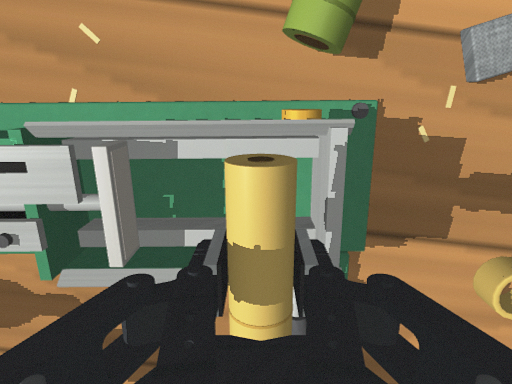

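The blank is held square, about 1.5 mm too far to -x, with its axis 14.5 mm above the TCP. I'll correct that and lower it.

```bash
python3 -m pendant '[{"tx":-1.5,"ty":0,"tz":10,"rx":0,"ry":0,"rz":0,"fingers":20},{"tx":0,"ty":0,"tz":14,"rx":0,"ry":0,"rz":0,"fingers":20},{"tx":0,"ty":0,"tz":14,"rx":0,"ry":0,"rz":0,"fingers":20},{"tx":0,"ty":0,"tz":10,"rx":0,"ry":0,"rz":0,"fingers":20},{"tx":0,"ty":0,"tz":8,"rx":0,"ry":0,"rz":0,"fingers":20},{"tx":0,"ty":0,"tz":6,"rx":0,"ry":0,"rz":0,"fingers":20},{"tx":0,"ty":0,"tz":4,"rx":0,"ry":0,"rz":0,"fingers":20},{"tx":0,"ty":0,"tz":2,"rx":0,"ry":0,"rz":0,"fingers":20}]' 25
python3 - <<'E'
from h import *
st();print(where())
E
```

```text
time_s: 15.68
tcp_pos: [0.5874, 0.1473, 0.0545]
orientation: [[-0.993, -0.118, -0.0], [-0.118, 0.993, -0.0], [0.0, 0.0, -1.0]]
contact_force: [0.4, -1.0, -0.7]
gripper_width: 0.0291
finger_force: 25.1
15.68 [0.5874 0.1473 0.0545] yaw_y 96.77 F [ 0.4 -1.  -0.7] w 0.0291 25.050541162490845
[  0.5 108.4  54.5]
```

```bash
python3 -m pendant '[{"tx":0,"ty":0,"tz":2,"rx":0,"ry":0,"rz":0,"fingers":20},{"tx":0,"ty":0,"tz":3,"rx":0,"ry":0,"rz":0,"fingers":20},{"tx":0,"ty":0,"tz":3,"rx":0,"ry":0,"rz":0,"fingers":20},{"tx":0,"ty":0,"tz":3,"rx":0,"ry":0,"rz":0,"fingers":20},{"tx":0,"ty":0,"tz":2,"rx":0,"ry":0,"rz":0,"fingers":20},{"tx":0,"ty":0,"tz":1,"rx":0,"ry":0,"rz":0,"fingers":20},{"tx":0,"ty":0,"tz":1,"rx":0,"ry":0,"rz":0,"fingers":20},{"tx":0,"ty":0,"tz":0,"rx":0,"ry":0,"rz":0,"fingers":20}]' 25
python3 - <<'E'
from h import *
st();print(where())
E
```

```text
time_s: 16.35
tcp_pos: [0.5874, 0.1473, 0.0398]
orientation: [[-0.993, -0.118, -0.0], [-0.118, 0.993, -0.0], [0.0, -0.0, -1.0]]
contact_force: [-0.1, 0.7, -0.8]
gripper_width: 0.0291
finger_force: 25.1
16.35 [0.5874 0.1473 0.0398] yaw_y 96.77 F [-0.1  0.7 -0.8] w 0.0291 25.0705549120903
[  0.5 108.3  39.8]
```

```bash
python3 -m pendant '[{"tx":0,"ty":0,"tz":1,"rx":0,"ry":0,"rz":0,"fingers":20},{"tx":0,"ty":0,"tz":1,"rx":0,"ry":0,"rz":0,"fingers":20},{"tx":0,"ty":0,"tz":0.5,"rx":0,"ry":0,"rz":0,"fingers":20},{"tx":0,"ty":0,"tz":0.5,"rx":0,"ry":0,"rz":0,"fingers":20},{"tx":0,"ty":0,"tz":0,"rx":0,"ry":0,"rz":0,"fingers":20},{"tx":0,"ty":0,"tz":0,"rx":0,"ry":0,"rz":0,"fingers":20},{"tx":0,"ty":0,"tz":0,"rx":0,"ry":0,"rz":0,"fingers":20},{"tx":0,"ty":0,"tz":0,"rx":0,"ry":0,"rz":0,"fingers":20}]' 25
python3 - <<'E'
from h import *
st();print(where())
E
```

```text
time_s: 17.02
tcp_pos: [0.5876, 0.1473, 0.0378]
orientation: [[-0.993, -0.118, 0.001], [-0.118, 0.993, 0.0], [-0.001, -0.0, -1.0]]
contact_force: [-3.0, 0.1, 6.1]
gripper_width: 0.0288
finger_force: 25.8
17.02 [0.5876 0.1473 0.0378] yaw_y 96.77 F [-3.   0.1  6.1] w 0.0288 25.77047199010849
[  0.7 108.4  37.8]
```

```bash
python3 -m pendant '[{"tx":0,"ty":0,"tz":-0.5,"rx":0,"ry":0,"rz":0,"fingers":32},{"tx":0,"ty":0,"tz":0,"rx":0,"ry":0,"rz":0,"fingers":36},{"tx":0,"ty":0,"tz":0,"rx":0,"ry":0,"rz":0,"fingers":38},{"tx":0,"ty":0,"tz":-3,"rx":0,"ry":0,"rz":0,"fingers":38},{"tx":0,"ty":0,"tz":-10,"rx":0,"ry":0,"rz":0,"fingers":38},{"tx":0,"ty":0,"tz":-22,"rx":0,"ry":0,"rz":0,"fingers":38},{"tx":0,"ty":0,"tz":-30,"rx":0,"ry":0,"rz":0,"fingers":38},{"tx":0,"ty":0,"tz":-30,"rx":0,"ry":0,"rz":0,"fingers":50}]' 25
python3 -m pendant '[{"tx":20,"ty":-20,"tz":-25,"rx":0,"ry":0,"rz":0,"fingers":60},{"tx":20,"ty":-30,"tz":-10,"rx":0,"ry":0,"rz":0,"fingers":60},{"tx":20,"ty":-25,"tz":0,"rx":0,"ry":0,"rz":0,"fingers":60},{"tx":15,"ty":-15,"tz":0,"rx":0,"ry":0,"rz":0,"fingers":60},{"tx":5,"ty":-10,"tz":0,"rx":0,"ry":0,"rz":0,"fingers":60},{"tx":0,"ty":0,"tz":0,"rx":0,"ry":0,"rz":0,"fingers":60},{"tx":0,"ty":0,"tz":0,"rx":0,"ry":0,"rz":0,"fingers":60},{"tx":0,"ty":0,"tz":0,"rx":0,"ry":0,"rz":0,"fingers":60}]'
python3 - <<'E'
from h import *
st();plan([.4273,-.1269,.06],75.5)
s=snap('wrist','w5.png')
w=world(s);W=(w-MO)@MR*1000;Z=W[...,2];hsv=cv2.cvtColor(s['frame'],cv2.COLOR_RGB2HSV)
m=(hsv[...,0]>18)&(hsv[...,0]<35)&(hsv[...,1]>60)&(Z>40)&(Z<80)&(abs(W[...,0])<70)&(abs(W[...,1]-108)<40)
q=W[m];print('placed',len(q),q.min(0).round(1),q.max(0).round(1),cv2.minAreaRect(q[:,:2].astype(np.float32)))
for y0 in(20,40,60,80):
    m=(abs(W[...,1]-y0)<6)&(Z>55)&(Z<80)&(abs(W[...,0])<75);print(y0,m.sum(),W[m][:,0].min().round(1),W[m][:,0].max().round(1))
E
```

```text
time_s: 17.68
tcp_pos: [0.587, 0.1473, 0.1339]
orientation: [[-0.993, -0.118, -0.001], [-0.118, 0.993, -0.0], [0.001, 0.0, -1.0]]
contact_force: [0.7, -0.2, -1.2]
gripper_width: 0.0487
finger_force: 0.0
time_s: 18.35
tcp_pos: [0.5205, 0.0391, 0.1676]
orientation: [[-0.993, -0.118, 0.0], [-0.118, 0.993, 0.0], [-0.0, 0.0, -1.0]]
contact_force: [-0.0, 0.3, 0.1]
gripper_width: 0.06
finger_force: 0.0
18.35 [0.5205 0.0391 0.1676] yaw_y 96.78 F [-0.   0.3  0.1] w 0.06 0.0
rz 0.3715 then [  48.7 -184.1  107.5]
placed 1875 [-64.6  88.9  40.3] [  0.7 147.3  67.8] ((-40.918277740478516, 111.71156311035156), (47.776466369628906, 70.1256332397461), 66.91035461425781)
20 376 -58.3 55.1
40 386 -58.2 54.7
60 394 -58.2 54.5
80 204 -58.2 52.8
```

View pics/w5.png

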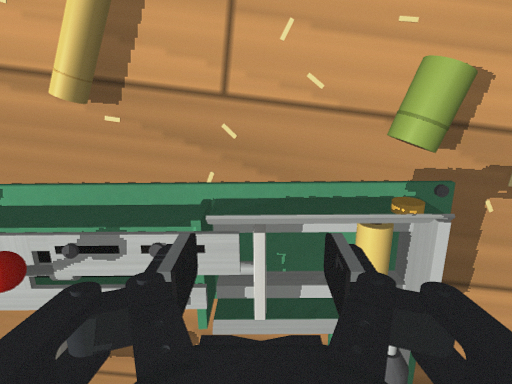

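Blank A lies crosswise in the track at (373,250). Now blank B.

```bash
python3 -m pendant '[{"tx":0,"ty":0,"tz":0,"rx":0,"ry":0,"rz":0.093,"fingers":60},{"tx":0,"ty":0,"tz":0,"rx":0,"ry":0,"rz":0.093,"fingers":60},{"tx":0,"ty":0,"tz":0,"rx":0,"ry":0,"rz":0.093,"fingers":60},{"tx":0,"ty":0,"tz":0,"rx":0,"ry":0,"rz":0.0925,"fingers":60},{"tx":9,"ty":-30,"tz":10,"rx":0,"ry":0,"rz":0,"fingers":60},{"tx":9,"ty":-36,"tz":15,"rx":0,"ry":0,"rz":0,"fingers":60},{"tx":9,"ty":-36,"tz":15,"rx":0,"ry":0,"rz":0,"fingers":60},{"tx":9,"ty":-36,"tz":15,"rx":0,"ry":0,"rz":0,"fingers":60}]'
python3 -m pendant '[{"tx":9,"ty":-30,"tz":15,"rx":0,"ry":0,"rz":0,"fingers":60},{"tx":3.7,"ty":-16,"tz":15,"rx":0,"ry":0,"rz":0,"fingers":60},{"tx":0,"ty":0,"tz":15,"rx":0,"ry":0,"rz":0,"fingers":60},{"tx":0,"ty":0,"tz":7,"rx":0,"ry":0,"rz":0,"fingers":60},{"tx":0,"ty":0,"tz":0,"rx":0,"ry":0,"rz":0,"fingers":60},{"tx":0,"ty":0,"tz":0,"rx":0,"ry":0,"rz":0,"fingers":60},{"tx":0,"ty":0,"tz":0,"rx":0,"ry":0,"rz":0,"fingers":60},{"tx":0,"ty":0,"tz":0,"rx":0,"ry":0,"rz":0,"fingers":60}]'
python3 - <<'E'
from h import *
st();plan([.4273,-.1269,.002],75.5)
E
```

```text
time_s: 19.07
tcp_pos: [0.4502, -0.0861, 0.1117]
orientation: [[-0.969, 0.248, 0.0], [0.248, 0.969, 0.0], [-0.0, 0.0, -1.0]]
contact_force: [0.4, -1.1, -0.1]
gripper_width: 0.0598
finger_force: 0.0
time_s: 19.73
tcp_pos: [0.4273, -0.127, 0.0612]
orientation: [[-0.968, 0.249, 0.001], [0.249, 0.968, -0.001], [-0.001, -0.0, -1.0]]
contact_force: [-0.1, 0.2, 0.5]
gripper_width: 0.0602
finger_force: 0.0
19.73 [ 0.4273 -0.127   0.0612] yaw_y 75.57 F [-0.1  0.2  0.5] w 0.0602 0.0
rz 0.0012 then [ 0.1  0.1 59.2]
```

```bash
python3 -m pendant '[{"tx":0,"ty":0,"tz":12,"rx":0,"ry":0,"rz":0,"fingers":60},{"tx":0,"ty":0,"tz":18,"rx":0,"ry":0,"rz":0,"fingers":60},{"tx":0,"ty":0,"tz":18,"rx":0,"ry":0,"rz":0,"fingers":60},{"tx":0,"ty":0,"tz":8,"rx":0,"ry":0,"rz":0,"fingers":60},{"tx":0,"ty":0,"tz":3,"rx":0,"ry":0,"rz":0,"fingers":60},{"tx":0,"ty":0,"tz":0,"rx":0,"ry":0,"rz":0,"fingers":50},{"tx":0,"ty":0,"tz":0,"rx":0,"ry":0,"rz":0,"fingers":35},{"tx":0,"ty":0,"tz":0,"rx":0,"ry":0,"rz":0,"fingers":22}]' 25
python3 -m pendant '[{"tx":0,"ty":0,"tz":0,"rx":0,"ry":0,"rz":0,"fingers":20},{"tx":0,"ty":0,"tz":0,"rx":0,"ry":0,"rz":0,"fingers":20},{"tx":0,"ty":0,"tz":0,"rx":0,"ry":0,"rz":0,"fingers":20},{"tx":0,"ty":0,"tz":0,"rx":0,"ry":0,"rz":0,"fingers":20},{"tx":0,"ty":0,"tz":-15,"rx":0,"ry":0,"rz":0,"fingers":20},{"tx":0,"ty":0,"tz":-30,"rx":0,"ry":0,"rz":0,"fingers":20},{"tx":0,"ty":0,"tz":-35,"rx":0,"ry":0,"rz":0,"fingers":20},{"tx":0,"ty":0,"tz":-35,"rx":0,"ry":0,"rz":0,"fingers":20}]' 25
python3 - <<'E'
from h import *
st();plan(mag(0,58,123),96.75)
E
```

```text
time_s: 20.4
tcp_pos: [0.4272, -0.1276, 0.0024]
orientation: [[-0.968, 0.25, 0.001], [0.25, 0.968, -0.001], [-0.001, -0.0, -1.0]]
contact_force: [-0.9, 1.6, 5.0]
gripper_width: 0.0294
finger_force: 24.3
time_s: 21.07
tcp_pos: [0.4259, -0.1271, 0.1179]
orientation: [[-0.968, 0.251, -0.001], [0.251, 0.968, 0.0], [0.001, 0.0, -1.0]]
contact_force: [2.2, -0.5, -0.5]
gripper_width: 0.0287
finger_force: 25.0
21.07 [ 0.4259 -0.1271  0.1179] yaw_y 75.48 F [ 2.2 -0.5 -0.5] w 0.0287 25.009666085243225
rz -0.3712 then [-192.1  203.2   -5.1]
```

```bash
python3 -m pendant '[{"tx":0,"ty":0,"tz":-2,"rx":0,"ry":0,"rz":-0.093,"fingers":20},{"tx":0,"ty":0,"tz":-2,"rx":0,"ry":0,"rz":-0.093,"fingers":20},{"tx":0,"ty":0,"tz":0,"rx":0,"ry":0,"rz":-0.093,"fingers":20},{"tx":0,"ty":0,"tz":0,"rx":0,"ry":0,"rz":-0.092,"fingers":20},{"tx":-18,"ty":22,"tz":0,"rx":0,"ry":0,"rz":0,"fingers":20},{"tx":-25,"ty":27,"tz":0,"rx":0,"ry":0,"rz":0,"fingers":20},{"tx":-25,"ty":27,"tz":0,"rx":0,"ry":0,"rz":0,"fingers":20},{"tx":-25,"ty":27,"tz":0,"rx":0,"ry":0,"rz":0,"fingers":20}]' 25
python3 -m pendant '[{"tx":-25,"ty":27,"tz":0,"rx":0,"ry":0,"rz":0,"fingers":20},{"tx":-25,"ty":27,"tz":0,"rx":0,"ry":0,"rz":0,"fingers":20},{"tx":-25,"ty":26,"tz":0,"rx":0,"ry":0,"rz":0,"fingers":20},{"tx":-16,"ty":14,"tz":0,"rx":0,"ry":0,"rz":0,"fingers":20},{"tx":-8,"ty":4,"tz":0,"rx":0,"ry":0,"rz":0,"fingers":20},{"tx":0,"ty":0,"tz":0,"rx":0,"ry":0,"rz":0,"fingers":20},{"tx":0,"ty":0,"tz":0,"rx":0,"ry":0,"rz":0,"fingers":20},{"tx":0,"ty":0,"tz":0,"rx":0,"ry":0,"rz":0,"fingers":20}]' 25
python3 - <<'E'
from h import *
st();print(where());plan(mag(0,56,38),96.75)
s=snap('wrist','w6.png')
w=world(s);W=(w-MO)@MR*1000;Z=W[...,2]
hsv=cv2.cvtColor(s['frame'],cv2.COLOR_RGB2HSV)
m=(hsv[...,0]>18)&(hsv[...,0]<35)&(hsv[...,1]>60)&(Z>115)&(Z<160)&(abs(W[...,0])<70)&(abs(W[...,1]-56)<25)
q=W[m];print('held',len(q),q.min(0).round(1),q.max(0).round(1),cv2.minAreaRect(q[:,:2].astype(np.float32)))
m=(hsv[...,0]>18)&(hsv[...,0]<35)&(hsv[...,1]>60)&(Z>36)&(Z<80)&(abs(W[...,0])<51)&(abs(W[...,1]-108)<40)
q=W[m];print('placed',len(q),q.min(0).round(1),q.max(0).round(1),cv2.minAreaRect(q[:,:2].astype(np.float32)))
for y0 in(0,20,40,90):
    m=(abs(W[...,1]-y0)<6)&(Z>55)&(Z<80)&(abs(W[...,0])<75);print(y0,m.sum(),W[m][:,0].min().round(1),W[m][:,0].max().round(1))
E
```

```text
time_s: 21.73
tcp_pos: [0.5075, -0.013, 0.121]
orientation: [[-0.993, -0.116, 0.001], [-0.116, 0.993, -0.0], [-0.001, -0.0, -1.0]]
contact_force: [-0.1, -0.3, -0.7]
gripper_width: 0.0289
finger_force: 25.1
time_s: 22.4
tcp_pos: [0.5928, 0.0937, 0.1205]
orientation: [[-0.993, -0.116, -0.001], [-0.116, 0.993, -0.0], [0.001, -0.0, -1.0]]
contact_force: [-0.8, 0.3, -1.1]
gripper_width: 0.0292
finger_force: 25.1
22.4 [0.5928 0.0937 0.1205] yaw_y 96.69 F [-0.8  0.3 -1.1] w 0.0292 25.092925429344177
[ -0.4  54.5 120.5]
rz -0.0011 then [-0.5  1.5 82.5]
held 12201 [-46.3  38.1 120.3] [ 36.2  80.6 159.6] ((-5.402713775634766, 59.48009490966797), (81.98294067382812, 42.297359466552734), 1.8463610410690308)
placed 5376 [-45.1  92.8  36.1] [ 45.1 122.5  67.2] ((-0.004024505615234375, 107.66093444824219), (90.24064636230469, 29.593782424926758), 0.153528094291687)
0 1052 -57.8 50.1
20 317 -57.7 -47.8
40 315 -57.7 -47.9
90 769 -58.2 24.9
```

```bash
python3 -m pendant '[{"tx":-1,"ty":1,"tz":10,"rx":0,"ry":0,"rz":0,"fingers":20},{"tx":0,"ty":0,"tz":16,"rx":0,"ry":0,"rz":0,"fingers":20},{"tx":0,"ty":0,"tz":16,"rx":0,"ry":0,"rz":0,"fingers":20},{"tx":0,"ty":0,"tz":10,"rx":0,"ry":0,"rz":0,"fingers":20},{"tx":0,"ty":0,"tz":6,"rx":0,"ry":0,"rz":0,"fingers":20},{"tx":0,"ty":0,"tz":5,"rx":0,"ry":0,"rz":0,"fingers":20},{"tx":0,"ty":0,"tz":3,"rx":0,"ry":0,"rz":0,"fingers":20},{"tx":0,"ty":0,"tz":2,"rx":0,"ry":0,"rz":0,"fingers":20}]' 25
python3 - <<'E'
from h import *
st();print(where())
E
```

```text
time_s: 23.12
tcp_pos: [0.594, 0.0958, 0.0524]
orientation: [[-0.993, -0.117, -0.001], [-0.117, 0.993, -0.0], [0.001, -0.0, -1.0]]
contact_force: [-5.5, -0.3, 1.5]
gripper_width: 0.0293
finger_force: 25.2
23.12 [0.594  0.0958 0.0524] yaw_y 96.74 F [-5.5 -0.3  1.5] w 0.0293 25.20899087190628
[ 1.  56.4 52.4]
```

```bash
python3 -m pendant '[{"tx":0.8,"ty":0,"tz":0,"rx":0,"ry":0,"rz":0,"fingers":20},{"tx":0,"ty":0,"tz":3,"rx":0,"ry":0,"rz":0,"fingers":20},{"tx":0,"ty":0,"tz":3,"rx":0,"ry":0,"rz":0,"fingers":20},{"tx":0,"ty":0,"tz":3,"rx":0,"ry":0,"rz":0,"fingers":20},{"tx":0,"ty":0,"tz":2,"rx":0,"ry":0,"rz":0,"fingers":20},{"tx":0,"ty":0,"tz":1,"rx":0,"ry":0,"rz":0,"fingers":20},{"tx":0,"ty":0,"tz":0,"rx":0,"ry":0,"rz":0,"fingers":20},{"tx":0,"ty":0,"tz":0,"rx":0,"ry":0,"rz":0,"fingers":20}]' 25
python3 - <<'E'
from h import *
st();print(where())
E
```

```text
time_s: 23.78
tcp_pos: [0.5938, 0.0959, 0.0404]
orientation: [[-0.993, -0.117, 0.0], [-0.117, 0.993, 0.0], [-0.0, 0.0, -1.0]]
contact_force: [0.2, 0.1, -0.4]
gripper_width: 0.0294
finger_force: 25.1
23.78 [0.5938 0.0959 0.0404] yaw_y 96.75 F [ 0.2  0.1 -0.4] w 0.0294 25.14204204082489
[ 0.8 56.5 40.4]
```

```bash
python3 -m pendant '[{"tx":0,"ty":0,"tz":1,"rx":0,"ry":0,"rz":0,"fingers":20},{"tx":0,"ty":0,"tz":1,"rx":0,"ry":0,"rz":0,"fingers":20},{"tx":0,"ty":0,"tz":0.5,"rx":0,"ry":0,"rz":0,"fingers":20},{"tx":0,"ty":0,"tz":0.5,"rx":0,"ry":0,"rz":0,"fingers":20},{"tx":0,"ty":0,"tz":0,"rx":0,"ry":0,"rz":0,"fingers":20},{"tx":0,"ty":0,"tz":0,"rx":0,"ry":0,"rz":0,"fingers":20},{"tx":0,"ty":0,"tz":0,"rx":0,"ry":0,"rz":0,"fingers":20},{"tx":0,"ty":0,"tz":0,"rx":0,"ry":0,"rz":0,"fingers":20}]' 25
python3 - <<'E'
from h import *
st();print(where())
E
```

```text
time_s: 24.45
tcp_pos: [0.5937, 0.0958, 0.0375]
orientation: [[-0.993, -0.117, 0.0], [-0.117, 0.993, -0.0], [-0.0, -0.0, -1.0]]
contact_force: [-0.1, -0.8, -0.4]
gripper_width: 0.0288
finger_force: 25.2
24.45 [0.5937 0.0958 0.0375] yaw_y 96.75 F [-0.1 -0.8 -0.4] w 0.0288 25.19345998764038
[ 0.7 56.5 37.5]
```

```bash
python3 -m pendant '[{"tx":0,"ty":0,"tz":0.5,"rx":0,"ry":0,"rz":0,"fingers":20},{"tx":0,"ty":0,"tz":0.5,"rx":0,"ry":0,"rz":0,"fingers":20},{"tx":0,"ty":0,"tz":0.5,"rx":0,"ry":0,"rz":0,"fingers":20},{"tx":0,"ty":0,"tz":0,"rx":0,"ry":0,"rz":0,"fingers":20},{"tx":0,"ty":0,"tz":0,"rx":0,"ry":0,"rz":0,"fingers":20},{"tx":0,"ty":0,"tz":0,"rx":0,"ry":0,"rz":0,"fingers":20},{"tx":0,"ty":0,"tz":0,"rx":0,"ry":0,"rz":0,"fingers":20},{"tx":0,"ty":0,"tz":0,"rx":0,"ry":0,"rz":0,"fingers":20}]' 25
python3 -m pendant '[{"tx":0,"ty":0,"tz":0,"rx":0,"ry":0,"rz":0,"fingers":31},{"tx":0,"ty":0,"tz":0,"rx":0,"ry":0,"rz":0,"fingers":34},{"tx":0,"ty":0,"tz":0,"rx":0,"ry":0,"rz":0,"fingers":35},{"tx":0,"ty":0,"tz":-2,"rx":0,"ry":0,"rz":0,"fingers":35},{"tx":0,"ty":0,"tz":-10,"rx":0,"ry":0,"rz":0,"fingers":35},{"tx":0,"ty":0,"tz":-22,"rx":0,"ry":0,"rz":0,"fingers":35},{"tx":0,"ty":0,"tz":-30,"rx":0,"ry":0,"rz":0,"fingers":35},{"tx":0,"ty":0,"tz":-30,"rx":0,"ry":0,"rz":0,"fingers":50}]' 25
python3 -m pendant '[{"tx":12,"ty":-25,"tz":-25,"rx":0,"ry":0,"rz":0,"fingers":60},{"tx":12,"ty":-35,"tz":-15,"rx":0,"ry":0,"rz":0,"fingers":60},{"tx":12,"ty":-35,"tz":0,"rx":0,"ry":0,"rz":0,"fingers":60},{"tx":0,"ty":-30,"tz":0,"rx":0,"ry":0,"rz":0,"fingers":60},{"tx":0,"ty":-20,"tz":0,"rx":0,"ry":0,"rz":0,"fingers":60},{"tx":0,"ty":0,"tz":0,"rx":0,"ry":0,"rz":0,"fingers":60},{"tx":0,"ty":0,"tz":0,"rx":0,"ry":0,"rz":0,"fingers":60},{"tx":0,"ty":0,"tz":0,"rx":0,"ry":0,"rz":0,"fingers":60}]'
python3 - <<'E'
from h import *
st();print(where())
s=snap('wrist','w7.png')
w=world(s);W=(w-MO)@MR*1000;Z=W[...,2];hsv=cv2.cvtColor(s['frame'],cv2.COLOR_RGB2HSV)
for y0 in(56,108):
    m=(hsv[...,0]>18)&(hsv[...,0]<35)&(hsv[...,1]>60)&(Z>36)&(Z<80)&(abs(W[...,0])<51)&(abs(W[...,1]-y0)<24)
    q=W[m];print('placed',len(q),q.min(0).round(1),q.max(0).round(1),cv2.minAreaRect(q[:,:2].astype(np.float32)))
plan(mag(-36,-168,92),96.75)
E
```

```text
time_s: 25.12
tcp_pos: [0.5938, 0.0958, 0.0373]
orientation: [[-0.993, -0.117, 0.001], [-0.117, 0.993, -0.0], [-0.001, -0.0, -1.0]]
contact_force: [-4.1, 0.2, 11.9]
gripper_width: 0.0292
finger_force: 26.3
time_s: 25.78
tcp_pos: [0.5932, 0.0958, 0.1313]
orientation: [[-0.993, -0.117, -0.001], [-0.117, 0.993, -0.0], [0.001, 0.0, -1.0]]
contact_force: [1.0, 0.5, -0.1]
gripper_width: 0.0457
finger_force: 0.0
time_s: 26.45
tcp_pos: [0.5748, -0.052, 0.1703]
orientation: [[-0.993, -0.117, 0.0], [-0.117, 0.993, 0.0], [-0.0, 0.0, -1.0]]
contact_force: [-0.2, -0.1, 0.3]
gripper_width: 0.06
finger_force: 0.0
26.45 [ 0.5748 -0.052   0.1703] yaw_y 96.73 F [-0.2 -0.1  0.3] w 0.06 0.0
[-35.4 -88.2 170.3]
placed 3973 [-48.1  37.   36.9] [46.5 71.4 67. ] ((-0.7952728271484375, 54.23495101928711), (94.64915466308594, 34.34257507324219), 0.07196661829948425)
placed 4265 [-45.2  92.   36.7] [ 47.4 122.3  67.3] ((1.0151710510253906, 105.38311004638672), (29.785110473632812, 92.68389129638672), 87.46521759033203)
rz 0.0005 then [  0.7 -80.3  78.2]
```

View pics/w7.png

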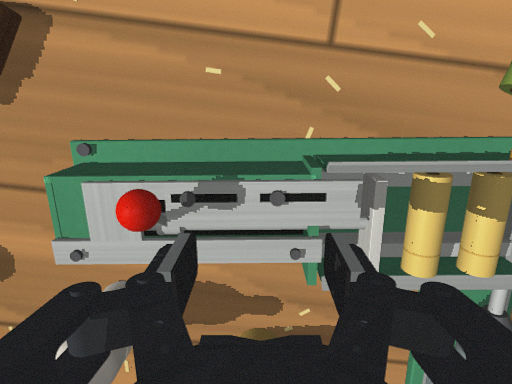

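Both blanks lie crosswise, at (427,225) and (485,225), with the handle still parked (138,210). Now regrip the ball.

```bash
python3 -m pendant '[{"tx":0,"ty":-18,"tz":0,"rx":0,"ry":0,"rz":0,"fingers":60},{"tx":0,"ty":-25,"tz":0,"rx":0,"ry":0,"rz":0,"fingers":60},{"tx":0.5,"ty":-25,"tz":5,"rx":0,"ry":0,"rz":0,"fingers":60},{"tx":0,"ty":-12,"tz":15,"rx":0,"ry":0,"rz":0,"fingers":60},{"tx":0,"ty":0,"tz":20,"rx":0,"ry":0,"rz":0,"fingers":60},{"tx":0,"ty":0,"tz":20,"rx":0,"ry":0,"rz":0,"fingers":60},{"tx":0,"ty":0,"tz":12,"rx":0,"ry":0,"rz":0,"fingers":60},{"tx":0,"ty":0,"tz":6,"rx":0,"ry":0,"rz":0,"fingers":60}]' 20
python3 -m pendant '[{"tx":0,"ty":0,"tz":0,"rx":0,"ry":0,"rz":0,"fingers":45},{"tx":0,"ty":0,"tz":0,"rx":0,"ry":0,"rz":0,"fingers":34},{"tx":0,"ty":0,"tz":0,"rx":0,"ry":0,"rz":0,"fingers":28},{"tx":0,"ty":0,"tz":0,"rx":0,"ry":0,"rz":0,"fingers":20},{"tx":0,"ty":0,"tz":0,"rx":0,"ry":0,"rz":0,"fingers":20},{"tx":0,"ty":0,"tz":0,"rx":0,"ry":0,"rz":0,"fingers":20},{"tx":0,"ty":0,"tz":0,"rx":0,"ry":0,"rz":0,"fingers":20},{"tx":0,"ty":0,"tz":0,"rx":0,"ry":0,"rz":0,"fingers":20}]' 20
python3 - <<'E'
from h import *
st();print(where())
E
```

```text
time_s: 27.17
tcp_pos: [0.5831, -0.1304, 0.0902]
orientation: [[-0.993, -0.119, -0.003], [-0.119, 0.993, 0.001], [0.002, 0.001, -1.0]]
contact_force: [0.1, 0.5, -0.4]
gripper_width: 0.0604
finger_force: 0.0
time_s: 27.83
tcp_pos: [0.5838, -0.1313, 0.0927]
orientation: [[-0.993, -0.118, 0.001], [-0.118, 0.993, 0.001], [-0.001, 0.001, -1.0]]
contact_force: [-2.3, 5.6, 3.1]
gripper_width: 0.0263
finger_force: 19.7
27.83 [ 0.5838 -0.1313  0.0927] yaw_y 96.77 F [-2.3  5.6  3.1] w 0.0263 19.748819768428802
[ -35.8 -167.9   92.7]
```

```bash
python3 -m pendant '[{"tx":0,"ty":-1.5,"tz":0,"rx":0,"ry":0,"rz":0,"fingers":20},{"tx":0,"ty":-1.5,"tz":0,"rx":0,"ry":0,"rz":0,"fingers":20},{"tx":0,"ty":0,"tz":0,"rx":0,"ry":0,"rz":0,"fingers":20},{"tx":-4,"ty":0,"tz":-2,"rx":0,"ry":0,"rz":0,"fingers":20},{"tx":-5,"ty":0,"tz":-2.3,"rx":0,"ry":0,"rz":0,"fingers":20},{"tx":-5,"ty":0,"tz":-1.8,"rx":0,"ry":0,"rz":0,"fingers":20},{"tx":-4,"ty":0,"tz":-1,"rx":0,"ry":0,"rz":0,"fingers":20},{"tx":0,"ty":0,"tz":0,"rx":0,"ry":0,"rz":0,"fingers":20}]' 20
python3 - <<'E'
from h import *
st();print(where())
E
```

```text
time_s: 28.5
tcp_pos: [0.6024, -0.1317, 0.0995]
orientation: [[-0.993, -0.118, 0.0], [-0.118, 0.993, 0.002], [-0.0, 0.001, -1.0]]
contact_force: [-1.4, 6.6, 2.1]
gripper_width: 0.0264
finger_force: 19.8
28.5 [ 0.6024 -0.1317  0.0995] yaw_y 96.79 F [-1.4  6.6  2.1] w 0.0264 19.817579984664917
[ -17.4 -170.5   99.5]
```

```bash
python3 -m pendant '[{"tx":-4,"ty":0,"tz":-0.8,"rx":0,"ry":0,"rz":0,"fingers":20},{"tx":-4,"ty":0,"tz":-0.6,"rx":0,"ry":0,"rz":0,"fingers":20},{"tx":-4,"ty":0,"tz":-0.4,"rx":0,"ry":0,"rz":0,"fingers":20},{"tx":-3,"ty":0,"tz":-0.2,"rx":0,"ry":0,"rz":0,"fingers":20},{"tx":-2,"ty":0,"tz":0,"rx":0,"ry":0,"rz":0,"fingers":20},{"tx":0,"ty":0,"tz":0,"rx":0,"ry":0,"rz":0,"fingers":20},{"tx":0,"ty":0,"tz":0,"rx":0,"ry":0,"rz":0,"fingers":20},{"tx":0,"ty":0,"tz":0,"rx":0,"ry":0,"rz":0,"fingers":20}]' 20
python3 - <<'E'
from h import *
st();print(where())
E
```

```text
time_s: 29.17
tcp_pos: [0.6188, -0.1297, 0.1015]
orientation: [[-0.993, -0.118, -0.0], [-0.118, 0.993, 0.002], [-0.0, 0.002, -1.0]]
contact_force: [-1.4, 8.1, 1.5]
gripper_width: 0.0267
finger_force: 19.9
29.17 [ 0.6188 -0.1297  0.1015] yaw_y 96.79 F [-1.4  8.1  1.5] w 0.0267 19.943051040172577
[  -0.9 -170.4  101.5]
```

```bash
python3 -m pendant '[{"tx":0,"ty":3,"tz":0,"rx":0,"ry":0,"rz":0,"fingers":20},{"tx":-0.3,"ty":5,"tz":0,"rx":0,"ry":0,"rz":0,"fingers":20},{"tx":-0.3,"ty":6,"tz":0,"rx":0,"ry":0,"rz":0,"fingers":20},{"tx":0,"ty":6,"tz":0,"rx":0,"ry":0,"rz":0,"fingers":20},{"tx":0,"ty":5,"tz":0,"rx":0,"ry":0,"rz":0,"fingers":20},{"tx":0,"ty":4,"tz":0,"rx":0,"ry":0,"rz":0,"fingers":20},{"tx":0,"ty":4,"tz":0,"rx":0,"ry":0,"rz":0,"fingers":20},{"tx":0,"ty":4,"tz":0,"rx":0,"ry":0,"rz":0,"fingers":20}]' 20
python3 -m pendant '[{"tx":0,"ty":4,"tz":0,"rx":0,"ry":0,"rz":0,"fingers":20},{"tx":0,"ty":4,"tz":0,"rx":0,"ry":0,"rz":0,"fingers":20},{"tx":0,"ty":4,"tz":0,"rx":0,"ry":0,"rz":0,"fingers":20},{"tx":0,"ty":4,"tz":0,"rx":0,"ry":0,"rz":0,"fingers":20},{"tx":0,"ty":4,"tz":0,"rx":0,"ry":0,"rz":0,"fingers":20},{"tx":0,"ty":4,"tz":0,"rx":0,"ry":0,"rz":0,"fingers":20},{"tx":0,"ty":3,"tz":0,"rx":0,"ry":0,"rz":0,"fingers":20},{"tx":0,"ty":2,"tz":0,"rx":0,"ry":0,"rz":0,"fingers":20}]' 20
python3 - <<'E'
from h import *
st();print(where())
E
```

```text
time_s: 29.83
tcp_pos: [0.6149, -0.093, 0.1015]
orientation: [[-0.993, -0.118, -0.0], [-0.118, 0.993, 0.001], [0.0, 0.001, -1.0]]
contact_force: [-2.2, 4.9, 0.6]
gripper_width: 0.0265
finger_force: 19.9
time_s: 30.5
tcp_pos: [0.6117, -0.0645, 0.1015]
orientation: [[-0.993, -0.118, 0.0], [-0.118, 0.993, 0.0], [-0.0, 0.0, -1.0]]
contact_force: [-2.5, 4.1, 3.4]
gripper_width: 0.0268
finger_force: 19.9
30.5 [ 0.6117 -0.0645  0.1015] yaw_y 96.77 F [-2.5  4.1  3.4] w 0.0268 19.915332198143005
[  -0.2 -104.9  101.5]
```

```bash
python3 -m pendant '[{"tx":0,"ty":2,"tz":0,"rx":0,"ry":0,"rz":0,"fingers":20},{"tx":0,"ty":2,"tz":0,"rx":0,"ry":0,"rz":0,"fingers":20},{"tx":0,"ty":2,"tz":0,"rx":0,"ry":0,"rz":0,"fingers":20},{"tx":0,"ty":2,"tz":0,"rx":0,"ry":0,"rz":0,"fingers":20},{"tx":0,"ty":1.5,"tz":0,"rx":0,"ry":0,"rz":0,"fingers":20},{"tx":0,"ty":1,"tz":0,"rx":0,"ry":0,"rz":0,"fingers":20},{"tx":0,"ty":0.5,"tz":0,"rx":0,"ry":0,"rz":0,"fingers":20},{"tx":0,"ty":0,"tz":0,"rx":0,"ry":0,"rz":0,"fingers":20}]' 20
python3 - <<'E'
from h import *
st();print(where())
s=snap('wrist','w8.png')
w=world(s);W=(w-MO)@MR*1000;Z=W[...,2];hsv=cv2.cvtColor(s['frame'],cv2.COLOR_RGB2HSV)
m=(hsv[...,0]>18)&(hsv[...,0]<35)&(hsv[...,1]>60)&(Z>50)&(Z<75)&(abs(W[...,0])<46)&(W[...,1]>20)&(W[...,1]<150)
q=W[m];print(len(q));print(np.histogram(q[:,1],np.arange(80,152,4)))
E
```

```text
time_s: 31.17
tcp_pos: [0.6106, -0.0541, 0.1014]
orientation: [[-0.993, -0.118, 0.0], [-0.118, 0.993, 0.0], [-0.0, 0.0, -1.0]]
contact_force: [-2.4, 5.0, 5.5]
gripper_width: 0.027
finger_force: 20.1
31.17 [ 0.6106 -0.0541  0.1014] yaw_y 96.75 F [-2.4  5.   5.5] w 0.027 20.070565938949585
[-1.000e-01 -9.440e+01  1.014e+02]
0
(array([0, 0, 0, 0, 0, 0, 0, 0, 0, 0, 0, 0, 0, 0, 0, 0, 0]), array([ 80,  84,  88,  92,  96, 100, 104, 108, 112, 116, 120, 124, 128,
       132, 136, 140, 144, 148]))
```

View pics/w8.png

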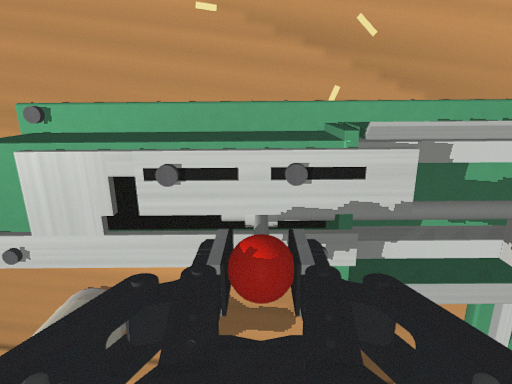

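```bash
python3 -m pendant '[{"tx":0,"ty":0.5,"tz":0,"rx":0,"ry":0,"rz":0,"fingers":20},{"tx":0,"ty":0.5,"tz":0,"rx":0,"ry":0,"rz":0,"fingers":20},{"tx":0,"ty":0.5,"tz":0,"rx":0,"ry":0,"rz":0,"fingers":20},{"tx":0,"ty":0.5,"tz":0,"rx":0,"ry":0,"rz":0,"fingers":20},{"tx":0,"ty":0.5,"tz":0,"rx":0,"ry":0,"rz":0,"fingers":20},{"tx":0,"ty":0.5,"tz":0,"rx":0,"ry":0,"rz":0,"fingers":20},{"tx":0,"ty":0,"tz":0,"rx":0,"ry":0,"rz":0,"fingers":20},{"tx":0,"ty":0,"tz":0,"rx":0,"ry":0,"rz":0,"fingers":20}]' 20
python3 - <<'E'
from h import *
st();print(where())
E
```

```text
time_s: 31.88
tcp_pos: [0.6103, -0.0512, 0.1013]
orientation: [[-0.993, -0.117, 0.001], [-0.117, 0.993, -0.0], [-0.001, -0.0, -1.0]]
contact_force: [-2.4, 5.0, 5.6]
gripper_width: 0.0266
finger_force: 20.1
31.88 [ 0.6103 -0.0512  0.1013] yaw_y 96.75 F [-2.4  5.   5.6] w 0.0266 20.067039728164673
[-1.000e-01 -9.150e+01  1.013e+02]
```

```bash
python3 -m pendant '[{"tx":0,"ty":0.5,"tz":0,"rx":0,"ry":0,"rz":0,"fingers":20},{"tx":0,"ty":0.5,"tz":0,"rx":0,"ry":0,"rz":0,"fingers":20},{"tx":0,"ty":0.5,"tz":0,"rx":0,"ry":0,"rz":0,"fingers":20},{"tx":0,"ty":0.5,"tz":0,"rx":0,"ry":0,"rz":0,"fingers":20},{"tx":0,"ty":0,"tz":0,"rx":0,"ry":0,"rz":0,"fingers":20},{"tx":0,"ty":0,"tz":0,"rx":0,"ry":0,"rz":0,"fingers":20},{"tx":0,"ty":0,"tz":0,"rx":0,"ry":0,"rz":0,"fingers":20},{"tx":0,"ty":0,"tz":0,"rx":0,"ry":0,"rz":0,"fingers":20}]' 20
python3 - <<'E'
from h import *
st();print(where())
E
```

```text
time_s: 32.55
tcp_pos: [0.6102, -0.0497, 0.1013]
orientation: [[-0.993, -0.117, 0.001], [-0.117, 0.993, -0.001], [-0.001, -0.001, -1.0]]
contact_force: [-1.9, 2.2, 5.1]
gripper_width: 0.0265
finger_force: 20.0
32.55 [ 0.6102 -0.0497  0.1013] yaw_y 96.72 F [-1.9  2.2  5.1] w 0.0265 20.04104644060135
[  0.  -90.  101.3]
```

```bash
python3 -m pendant '[{"tx":0,"ty":0.4,"tz":0,"rx":0,"ry":0,"rz":0,"fingers":20},{"tx":0,"ty":0.3,"tz":-0.5,"rx":0,"ry":0,"rz":0,"fingers":20},{"tx":0,"ty":0,"tz":0,"rx":0,"ry":0,"rz":0,"fingers":20},{"tx":0,"ty":0,"tz":0,"rx":0,"ry":0,"rz":0,"fingers":27},{"tx":0,"ty":0,"tz":0,"rx":0,"ry":0,"rz":0,"fingers":29},{"tx":0,"ty":0,"tz":0,"rx":0,"ry":0,"rz":0,"fingers":32},{"tx":0,"ty":0,"tz":0,"rx":0,"ry":0,"rz":0,"fingers":40},{"tx":0,"ty":0,"tz":0,"rx":0,"ry":0,"rz":0,"fingers":50}]' 20
python3 -m pendant '[{"tx":0,"ty":0,"tz":0,"rx":0,"ry":0,"rz":0,"fingers":56},{"tx":0,"ty":0,"tz":-5,"rx":0,"ry":0,"rz":0,"fingers":60},{"tx":0,"ty":0,"tz":-20,"rx":0,"ry":0,"rz":0,"fingers":60},{"tx":0,"ty":0,"tz":-30,"rx":0,"ry":0,"rz":0,"fingers":60},{"tx":10,"ty":20,"tz":-30,"rx":0,"ry":0,"rz":0,"fingers":60},{"tx":20,"ty":25,"tz":-30,"rx":0,"ry":0,"rz":0,"fingers":60},{"tx":20,"ty":25,"tz":-10,"rx":0,"ry":0,"rz":0,"fingers":60},{"tx":0,"ty":10,"tz":0,"rx":0,"ry":0,"rz":0,"fingers":60}]'
python3 - <<'E'
from h import *
from scipy.optimize import least_squares
st();print(where())
s=snap('wrist','w9.png')
w=world(s);W=(w-MO)@MR*1000;Z=W[...,2];hsv=cv2.cvtColor(s['frame'],cv2.COLOR_RGB2HSV)
m=(hsv[...,0]>18)&(hsv[...,0]<35)&(hsv[...,1]>60)&(Z>45)&(Z<75)&(abs(W[...,0])<49)&(W[...,1]>20)&(W[...,1]<150)
for a,b in((92,119),(121,149)):
    k=m&(W[...,1]>a)&(W[...,1]<b);q=W[k];t=q[q[:,2]>60];print(len(q),q.min(0).round(1),q.max(0).round(1),'axis slope',np.polyfit(t[:,0],t[:,1],1).round(3))
red=((hsv[...,0]<5)|(hsv[...,0]>174))&(hsv[...,1]>170)&(w[...,2]>.07)&(w[...,2]<.2)
p=w[red];c=s['xyz'];mm=np.median(p,0)
r=least_squares(lambda q:np.linalg.norm(p-q,axis=1)-.014,mm+(mm-c)/np.linalg.norm(mm-c)*.01,loss='soft_l1',f_scale=.001).x
print('ball mag',((r-MO)@MR*1000).round(1))
E
```

```text
time_s: 33.22
tcp_pos: [0.6097, -0.0484, 0.1014]
orientation: [[-0.993, -0.118, -0.0], [-0.118, 0.993, 0.0], [0.0, 0.0, -1.0]]
contact_force: [0.1, -0.3, 0.5]
gripper_width: 0.0495
finger_force: 0.0
time_s: 33.88
tcp_pos: [0.55, 0.0259, 0.2292]
orientation: [[-0.993, -0.118, 0.005], [-0.118, 0.993, 0.0], [-0.005, -0.0, -1.0]]
contact_force: [0.9, -0.2, 0.4]
gripper_width: 0.06
finger_force: 0.0
33.88 [0.55   0.0259 0.2292] yaw_y 96.8 F [ 0.9 -0.2  0.4] w 0.06 0.0
[-50.9  -7.9 229.2]
1914 [-45.1  92.1  47.7] [ 44.9 119.   67.4] axis slope [3.50000e-02 1.04081e+02]
2242 [-48.4 121.   45.8] [ 46.7 149.   67.1] axis slope [4.00000e-03 1.33158e+02]
ball mag [ -2.  -90.  125.4]
```

View pics/w9.png

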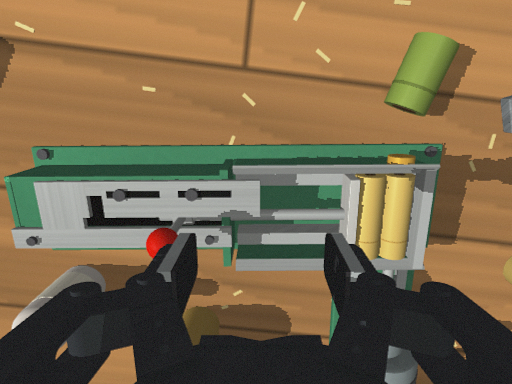

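Both blanks, at (370,217) and (397,217), sit side by side between pusher and stop. The handle is upright and released, and the ball is at y -90, which puts the face at y 90. Handing in.

```bash
python3 -c "
from rig import bot
print(bot.close_job())"
```

```text
the job is handed in; nothing more can be done
None
```

The job is handed in: both blanks are held side by side against the end stop, with the pusher face measured at y 90 mm and the handle upright and released. It took about 34 s of the 72 s; the hand-in returned no verdict.

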